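# Jog the badge boxes square in the locking tilt tray

### The arm

A 6-joint arm with a two-finger parallel gripper is mounted at the origin on the work surface. World frame = base frame: x ahead of the robot, y to its left, z up, the work surface at z = 0. Lengths are in mm, angles in rad, forces in N, time in s.
With the tool pointing down it reaches from about 350 to 875 mm from the base axis. Payload 4.2 kg.
Tool frame: the origin (TCP) lies midway between the tips of the shut fingers; the grasp point (between the pads) lies 19 mm behind it (arm.grip_point_offset is the z of the grasp point in the tool frame, in mm); z points along the fingers, x is the direction in which the jaws open and shut, and the axes are right-handed (so a half turn about z gives the same grasp; the last joint's range is limited). The gripper opens to 85 mm and grips with 20 to 120 N. Pads are 22 mm wide; open, the fingers measure 114 mm over their backs; the gripper's body (76 mm by 85 mm) begins 54 mm behind the grasp point. The pads swing forward as they close: fully open they stand 13 mm farther back than shut.
Start: joints at [1.551, 0.385, 0.008, 0, -1.194, -0.259], TCP at [171.969, 600.854, 231.312] pointing down, gripper open.
Joint ranges: [-3.14, 3.14], [-1.21, 2.06], [-1.07, 1.41], [-3.16, 2.05], [-2.99, -0.16], [-3.1, 3.1]. Speed limits (rad/s): [2.79, 2.79, 3.14, 3.14, 3.14, 3.14].

### API

Orientations are given as a unit quaternion [x, y, z, w].
In Python, from bench import arm gives the robot as it stands.
- The arm moves only by the shell command python3 -m jog 'ROWS'. ROWS is JSON, a list of rows, each an object of numbers: "hand": the finger opening in mm, from 0 to 85.4; "dx", "dy", "dz": the shift along the tool's x, y, z in mm; "rx", "ry", "rz": the turn, a rotation vector about the tool's x, y, z in rad. A call has 1 to 5 rows; each row shifts and turns the commanded pose from where the row before left it, along the tool's axes as they then stand; what a row does not reach is not made up. A row lasts 1/12 s, in which the tool goes at most 41.7 mm and 7.16 degrees, less where a joint would pass 70% of its speed; a pose out of reach is approached as far as the arm can. A call with a gripper value outside its range is refused whole. The fingers move at their own pace and stop on an object; the grip force is fixed at half the most. Time passes only in rows, so rows that do not move let the fingers close. It gives the time, the measured TCP pose, the force and the opening at its end, in the units of the state.
- arm.read_state(): the state, without advancing time (a new reading comes with each control period).
- arm.get_image(name): name is "scene" or "side" or "wrist"; returns a dict with "img" (480x640x3 uint8, red, green, blue), "depth" (480x640 float32, mm along the optical axis (not along the pixel's ray), 0 where there is no reading), "intrinsics" (3x3 intrinsics, pixels), "R" (3x3) and "t" (3): a world point X has camera coordinates R X + t; the wrist camera has in their place "T_tool_cam" (4x4, takes a point from camera to tool coordinates, whose origin is the TCP and whose axes are the tool frame's). Camera axes: x right, y down, z forward; pixel columns grow to the right and rows downward; lengths in mm; the calibration is good to about 2 mm. The wrist camera is an equidistant fisheye: a pixel r from the principal point sees the ray r / f radians off the axis. A picture is of the moment at which its call begins: read the wrist's pose just before it.
- arm.job_done(): hands the job in, once; it reports no verdict.
The state is a dict: "clock": time; "joints": joint angles; "joint_vel": joint speeds; "joint_efforts": joint torques, N m; "position": TCP position; "ee_rot": TCP orientation; "contact_force": force on the tool from outside, world axes, zero at the start; "wrist_torque": the same for the moment, N m; "gripper_width": finger opening in mm.
Only numpy, scipy, OpenCV 4.12 (cv2) and the standard library are available. Lean on these libraries where they do the work, as an engineer would, in place of code of your own. Each camera call takes 0.05 s, during which the arm holds its last target.

### The job

While the low tilting tray is still locked, lay every long plain card box from the table flat in it, side by side with their ends towards the tray's tall far wall. Then turn the black lock knob anticlockwise until it clicks over into released, lift the tray by its bar to about 30 degrees and keep it there for a second so that all the boxes slide down against the far wall, lower it level again, and turn the knob back until it clicks into locked. Leave the mugs and books where they are.

Things in the scene. Friction and masses are not known exactly. Their poses are not given: they have to be found in the camera images.
- box0_mid (a point): Centre of a closed plain brown card box, square in section: 110 long x 40 x 40 mm, 0.1 to 0.2 kg, lying on a long side. Its x axis runs along the 110 mm length; the other two directions are alike. Two to four of these four boxes are present; an absent one has no pose.
- box1_mid (a point): Centre of a closed plain brown card box, square in section: 110 long x 40 x 40 mm, 0.1 to 0.2 kg, lying on a long side. Its x axis runs along the 110 mm length; the other two directions are alike. Two to four of these four boxes are present; an absent one has no pose.
- box2_mid (a point): Centre of a closed plain brown card box, square in section: 110 long x 40 x 40 mm, 0.1 to 0.2 kg, lying on a long side. Its x axis runs along the 110 mm length; the other two directions are alike. Two to four of these four boxes are present; an absent one has no pose.
- box3_mid (a point): Centre of a closed plain brown card box, square in section: 110 long x 40 x 40 mm, 0.1 to 0.2 kg, lying on a long side. Its x axis runs along the 110 mm length; the other two directions are alike. Two to four of these four boxes are present; an absent one has no pose.
- tray_floor (a point): Centre of the slippery white floor (top face) of the shallow aluminium tilt tray, 18 mm above the table when level; the frame tilts with the tray. x points to the tall far wall, away from the lifting bar; y to the left seen from the bar; z out of the floor. Inside 175 mm along x, 300 mm along y. The far wall is 45 mm high, the other three 22 mm, all 4 mm thick. Boxes begin to slide at 10 to 18 degrees.
- tray_bar (a point): Middle of the tray's lifting bar: round steel, 12 mm thick, 140 mm long along the tray's y, at x = -141.5 mm, z = +32 mm from tray_floor (50 mm above the table when level), carried by two bent ends from the near wall, 50 mm from bar to wall. Its frame is parallel to tray_floor's and tilts with the tray.
- tray_hinge (a point): Point on the tray's hinge line, fixed on the stand: the tray turns about the line along y through it. tray_floor lies 95 mm and the bar 236.5 mm from it towards -x, the bar also 32 mm higher when level. Its axes are those of the level tray.
- tray_stop (a point): Middle of the foot of the tall far wall's inner face, on the floor: x = +87.5 mm from tray_floor, same axes. A box lying lengthwise against the wall has its centre 55 mm before it (x = +32.5 mm from tray_floor) and 20 mm above the floor.
- tray (a joint): Tilt of the tray, rad: 0 level and resting on its stand, growing as the bar is lifted (30 degrees = 0.52), end stop at 1.0. A damper slows it (4 N m per rad/s): lift at 0.2 to 0.3 rad/s, about 10 to 15 N at the bar; let go, it sinks to level by itself at about 0.5 rad/s. While the knob is locked a bolt holds the tray level.
- knob_grip (a point): Middle of the black grip bar of the lock knob, on the knob's upright axis: bar 66 long x 16 wide x 26 mm high on a dark disc of 28 mm radius, on the grey housing at the tray's right side. The point is 62 mm above the table, 22 mm above the housing's top, 12 mm below the bar's top. x runs along the grip bar and turns with it, z up.
- knob (a joint): Angle of the lock knob, rad, growing anticlockwise seen from above: rests at 0 to 0.1 (locked, grip bar pointing straight at the tray) and at 1.1 to 1.2 (released). Between them a detent resists with up to about 0.2 N m; the crest is at 0.6, past which it snaps on by itself. End stops at -0.04 and 1.24.
- mug_a: Bystander: white mug, 82 mm across, 95 mm high, origin under its centre.
- mug_b: Bystander: blue mug, 82 mm across, 95 mm high, origin under its centre.
- book_a: Bystander: red book lying flat, 200 x 150 x 22 mm, origin under its centre.
Not all that is in view belongs to the job. What is shaped like the part that bears box0_mid but turquoise is not meant.

How it is judged:
By the outcome, as a careful person would: the job done as asked, in the order asked, and still so for the second after the job is handed in, with the robot touching nothing.
Of box0, box1, box2, box3 only 2 to 4 are there at a start; the rules pass over those that are not, and their reading is None.
At some moment in a run one of box0, box1, box2, box3 may be knocked a few centimetres aside while the robot is not near it.
Once in a run the grip may slacken for a moment while it holds something.
It also fails if it takes over 210 s, if anything falls off the work surface, if the arm or the gripper's body presses on something with over 40 N, if the wrist force passes 120 N, or if a joint passes its speed limit or range.

## Working session

There is one attempt and no reset: what is moved stays moved. The work goes in short steps, Python scripts to look and compute and a shell command to move; the robot and the scene stay as the last step left them, time stands still between calls to the robot, and variables do not carry over. Pictures are saved under pics/ and viewed, and the job is handed in when it is done.

```bash
ls; mkdir -p pics; python3 - <<'E'
from bench import arm
import cv2,pickle
s=arm.read_state();print(s)
print(arm.grip_point_offset)
for n in("scene","side","wrist"):
    d=arm.get_image(n);cv2.imwrite(f"pics/{n}0.png",d["img"][:,:,::-1]);pickle.dump(d,open(f"{n}0.pkl","wb"))
    print(n,{k:v for k,v in d.items() if k not in("img","depth")})
E
```

```text
pics
{'clock': 0.0, 'joints': array([ 1.55060616e+00,  3.85560118e-01,  6.62380317e-03, -5.04613437e-04,
       -1.19398503e+00, -2.58595920e-01]), 'joint_vel': array([ 0.00121124,  0.00032688, -0.00099149,  0.00059159,  0.00207408,
        0.00099902]), 'joint_efforts': array([ 3.24326093e-04, -3.92286694e+01,  1.88403279e+01,  4.18608114e+00,
       -4.68946091e-03, -2.16077694e-06]), 'position': array([171.81494331, 600.31469379, 230.21780086]), 'ee_rot': array([-6.01926638e-01,  7.98550649e-01, -6.90396406e-04, -8.40993647e-04]), 'contact_force': array([0.71856301, 0.3142932 , 0.05222558]), 'wrist_torque': array([-0.01591133, -0.00219714,  0.0049758 ]), 'gripper_width': 85.63046329674883}
-18.700000000000003
scene {'intrinsics': array([[462.39394423,   0.        , 327.57739814],
       [  0.        , 462.39394423, 242.59099307],
       [  0.        ,   0.        ,   1.        ]]), 'R': array([[-3.95939754e-01,  9.18276462e-01, -2.26174018e-04],
       [ 5.35118676e-01,  2.30530729e-01, -8.12713717e-01],
       [-7.46243736e-01, -3.21906699e-01, -5.82663165e-01]]), 't': array([ 18
[... 260 characters left out ...]
.02023785],
       [-0.17863135, -0.70426597, -0.68709554],
       [ 0.19586059,  0.65889945, -0.72628517]]), 't': array([-457.85119538,  144.11538247, 1070.65148414])}
wrist {'intrinsics': array([[371.64829954,   0.        , 319.69366721],
       [  0.        , 371.64829954, 238.5082858 ],
       [  0.        ,   0.        ,   1.        ]]), 'T_tool_cam': array([[ 9.99999792e-01,  5.56210245e-04,  3.25152590e-04,
         7.18288868e-01],
       [-6.30505947e-04,  9.48644225e-01,  3.16344332e-01,
        -8.24849865e+01],
       [-1.32500168e-04, -3.16344471e-01,  9.48644379e-01,
        -1.42706719e+02],
       [ 0.00000000e+00,  0.00000000e+00,  0.00000000e+00,
         1.00000000e+00]])}
```

View pics/scene0.png

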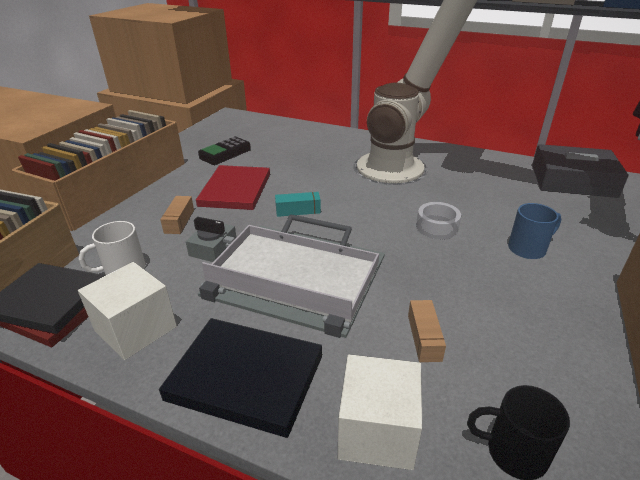

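View pics/side0.png

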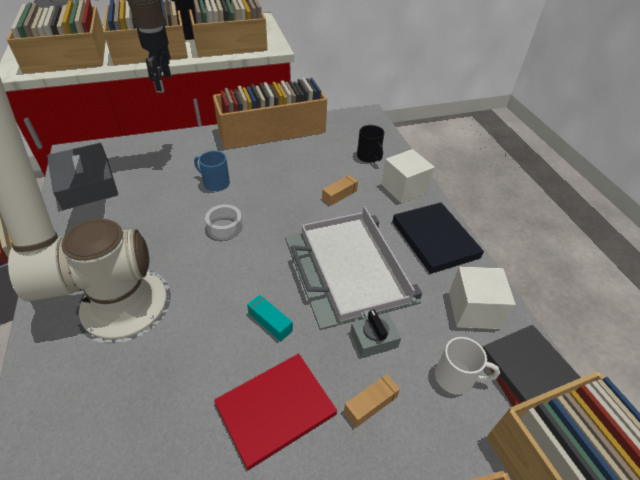

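View pics/wrist0.png

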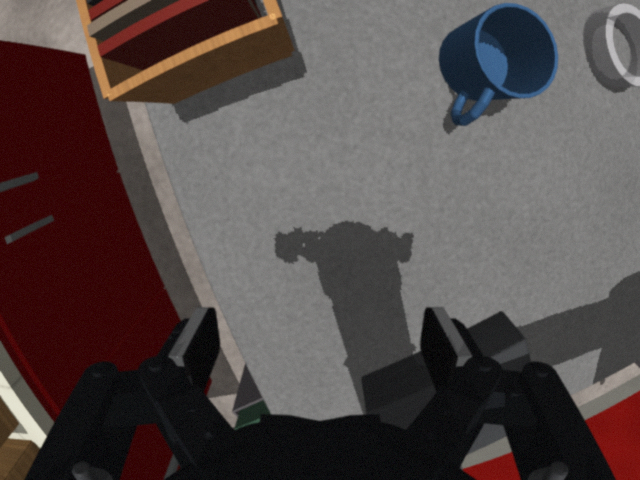

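The scene shows two brown boxes, at (178,214) and (427,330); the side view has them at (371,400) and (340,190). The turquoise one at (298,204) is the decoy. Next I'll measure the boxes, tray, bar and knob.

```bash
cat > h.py <<'E'
import numpy as np,cv2,pickle
from scipy.spatial.transform import Rotation as Ro
def pts(d):
    K=d["intrinsics"];z=d["depth"];v,u=np.indices(z.shape)
    c=np.stack([(u-K[0,2])/K[0,0]*z,(v-K[1,2])/K[1,1]*z,z],-1)
    return (c-d["t"])@d["R"]   # world
def ray(d,u,v,h):
    K=d["intrinsics"];r=d["R"].T@np.array([(u-K[0,2])/K[0,0],(v-K[1,2])/K[1,1],1.]);o=-d["R"].T@d["t"]
    return o+r*(h-o[2])/r[2]
def rect(P):
    (c,s,a)=cv2.minAreaRect(P[:,:2].astype(np.float32))
    if s[0]<s[1]: s=(s[1],s[0]);a+=90
    return np.round(c,1),np.round(s,1),round((a+90)%180-90,1)
def brown(d):
    h=cv2.cvtColor(d["img"],cv2.COLOR_RGB2HSV);return (h[...,0]>6)&(h[...,0]<20)&(h[...,1]>90)&(h[...,2]>60)
def boxes(d,lo=32,hi=60):
    W=pts(d);m=brown(d)&(d["depth"]>0)&(W[...,2]>5)&(W[...,2]<75)&(W[...,0]>150)
    n,l,st,ce=cv2.connectedComponentsWithStats(m.astype(np.uint8))
    for i in range(1,n):
        if st[i,4]<60: continue
        P=W[l==i];top=np.percentile(P[:,2],95);T=P[P[:,2]>top-5]
        print("comp",st[i].tolist(),"top z",round(top,1),"rect",*rect(T),len(T))
E
python3 - <<'E'
from h import *
for n in("scene","side"):
    d=pickle.load(open(n+"0.pkl","rb"));print(n);boxes(d)
    W=pts(d)
    g=cv2.cvtColor(d["img"],cv2.COLOR_RGB2HSV)
    # white tray floor
    m=(W[...,2]>12)&(W[...,2]<24)&(g[...,2]>150)&(g[...,1]<40)
    n_,l,st,ce=cv2.connectedComponentsWithStats(m.astype(np.uint8))
    i=1+st[1:,4].argmax();print("tray floor",st[i].tolist(),rect(W[l==i]),np.median(W[l==i][:,2]))
    # walls + bar
    F=W[l==i].mean(0)
    k=(g[...,2]<60)&(W[...,2]>62)&(W[...,2]<85)&(np.linalg.norm(W[...,:2]-F[:2],axis=-1)<320)&(d["depth"]>0)
    n_,l,st,ce=cv2.connectedComponentsWithStats(k.astype(np.uint8))
    for j in range(1,n_):
        if st[j,4]>20:print("dark",st[j].tolist(),rect(W[l==j]),np.median(W[l==j][:,2]))
E
```

```text
scene
comp [0, 102, 86, 53, 3003] top z 49.7 rect [  268.6 -1244.4] [401.5 236.8] -90.0 1989
comp [0, 141, 184, 150, 4814] top z 72.0 rect [ 548.5 -573.4] [647.6  88.3] 9.1 690
comp [161, 196, 32, 37, 783] top z 40.5 rect [ 491.6 -388.7] [113.1  40.8] 20.8 426
comp [617, 255, 23, 133, 1460] top z 68.9 rect [393.9 584.7] [132.4   2.7] 2.9 140
comp [409, 300, 37, 61, 1422] top z 41.2 rect [630.4 255.4] [111.7  40.3] 24.6 1074
tray floor [221, 234, 152, 70, 5313] (array([549. , -36.9]), array([295.9, 136.2]), -88.9) 17.521499903722628
dark [194, 217, 30, 13, 214] (array([ 553.5, -246.5]), array([66. , 18.2]), -84.1) 71.09016894895584
side
comp [196, 41, 71, 16, 643] top z 73.1 rect [ 447.5 1244.3] [299.7  23. ] 0.9 118
comp [169, 47, 18, 12, 157] top z 72.4 rect [ 218.6 1247.3] [68.3 17.9] 4.2 26
comp [216, 113, 110, 35, 1896] top z 72.1 rect [487.4 594.8] [378.5 105.9] -13.5 229
comp [322, 175, 36, 30, 582] top z 41.5 rect [629.3 252.9] [108.9  43.5] 25.0 287
comp [344, 374, 56, 53, 1389] top z 41.9 rect [ 490.5 -391.4] [110.8  40.4] 19.8 1043
comp [488, 421, 48, 59, 1081] top z 71.8 rect [ 692.5 -561.4] [102.2   5.1] -86.3 152
tray floor [306, 220, 97, 93, 5108] (array([571.9, -26.3]), array([289.3, 161.5]), -87.5) 17.442969162260027
dark [368, 310, 20, 28, 216] (array([ 550.6, -251.9]), array([64.9, 16.7]), -84.7) 72.8412428239468
```

```bash
python3 - <<'E'
import cv2
a=cv2.imread("pics/scene0.png");b=cv2.imread("pics/side0.png")
cv2.imwrite("pics/crop_s.png",cv2.resize(a[180:340,150:400],(780,500),interpolation=2))
cv2.imwrite("pics/crop_d.png",cv2.resize(b[160:440,220:500],(600,600),interpolation=2))
E
```

```text
(no output)
```

View pics/crop_s.png

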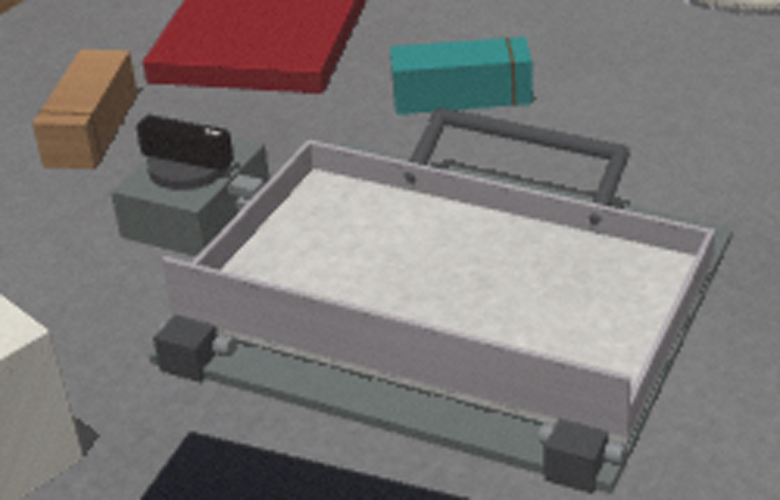

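View pics/crop_d.png

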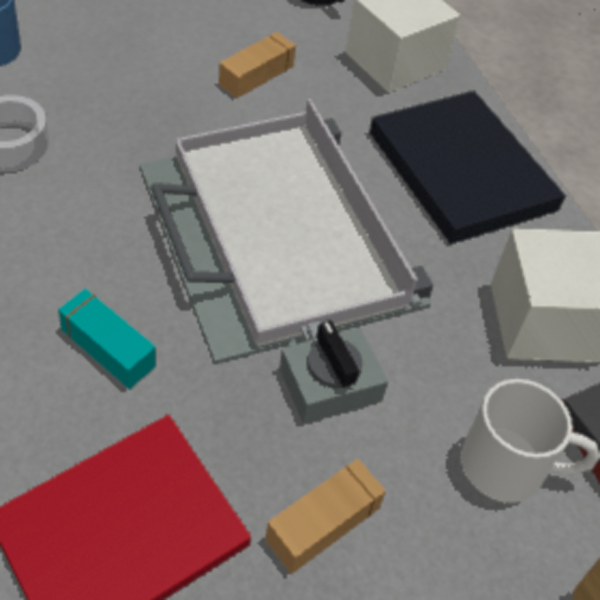

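```bash
python3 - <<'E'
from h import *
for n in("scene","side"):
    d=pickle.load(open(n+"0.pkl","rb"));W=pts(d);g=cv2.cvtColor(d["img"],cv2.COLOR_RGB2HSV)
    dk=d["depth"]>0
    near=(abs(W[...,0]-560)<260)&(abs(W[...,1]+35)<175)&dk
    for nm,m in (("farwall",near&(W[...,2]>30)&(W[...,2]<70)&(W[...,0]>600)),
                 ("bar",near&(W[...,2]>40)&(W[...,2]<62)&(W[...,0]<450)&(W[...,0]>350)&(W[...,1]>-115)&(W[...,1]<60)),
                 ("all>28",near&(W[...,2]>28)&(W[...,2]<70)&(W[...,0]>440))):
        n_,l,st,ce=cv2.connectedComponentsWithStats(m.astype(np.uint8));
        for i in range(1,n_):
            if st[i,4]>60:
                P=W[l==i];print(n,nm,st[i].tolist(),rect(P),P.min(0).round(),P.max(0).round())
E
```

```text
scene farwall [202, 252, 159, 63, 2274] (array([636., -30.]), array([311.7,  71.6]), 90.0) [ 600. -186.   30.] [672. 126.  65.]
scene farwall [149, 299, 24, 28, 381] (array([ 801. , -173.2]), array([39.5,  6.5]), -17.4) [ 782. -182.   30.] [ 820. -166.   70.]
scene farwall [217, 320, 26, 20, 76] (array([769.2, -56.5]), array([56.8, 25.1]), 75.6) [759. -84.  30.] [788. -31.  32.]
scene farwall [231, 339, 19, 18, 76] (array([802.2, -16.5]), array([36.8, 18.9]), -16.8) [783. -25.  30.] [820.  -5.  33.]
scene farwall [301, 342, 14, 22, 76] (array([766.7,  92.1]), array([43.7, 16.7]), 16.2) [746.  78.  30.] [789. 104.  32.]
scene farwall [288, 364, 21, 14, 77] (array([809.4,  95.6]), array([27.4, 26.4]), -42.4) [792.  79.  30.] [819. 112.  33.]
scene bar [287, 214, 65, 24, 379] (array([437.4, -36.9]), array([150.1,  24.8]), 89.9) [ 425. -112.   40.] [450.  38.  58.]
scene all>28 [202, 216, 177, 100, 3641] (array([552.6, -43.9]), array([331.1, 229.4]), -87.7) [ 440. -210.   28.] [672. 126.  65.]
scene all>28 [149, 299, 25, 29, 396] (array([ 801. , -173.2]), array([39.5,  6.5]), -17.4) [ 78
[... 600 characters left out ...]
array([58.8, 28.6]), 56.9) [ 760. -101.   30.] [805. -57.  35.]
side farwall [452, 276, 7, 22, 91] (array([ 776.4, -189.4]), array([42.5,  3.5]), 72.5) [ 769. -210.   31.] [ 783. -169.   70.]
side bar [290, 245, 26, 47, 275] (array([435.9, -40.5]), array([148.8,  26.7]), -89.6) [ 422. -115.   42.] [450.  34.  59.]
side all>28 [297, 206, 123, 113, 1761] (array([567. , -42.6]), array([331.8, 258.5]), -87.6) [ 440. -210.   28.] [701. 125.  66.]
side all>28 [394, 208, 57, 60, 1137] (array([783.2,   1.6]), array([213.2,  79.9]), -87.7) [ 740. -106.   28.] [820. 109.  35.]
side all>28 [452, 276, 7, 23, 94] (array([ 776.4, -189.4]), array([42.5,  3.5]), 72.5) [ 769. -210.   28.] [ 783. -169.   70.]
```

```bash
python3 - <<'E'
from h import *
for n in("scene","side"):
    d=pickle.load(open(n+"0.pkl","rb"));W=pts(d);dk=d["depth"]>0
    y=W[...,1];x=W[...,0];z=W[...,2]
    for nm,m in (("top",dk&(z>58)&(z<68)&(x>620)&(x<700)&(y>-195)&(y<135)),
                 ("bar",dk&(z>47)&(z<62)&(x<452)&(x>380)&(y>-100)&(y<25)),
                 ("right",dk&(z>34)&(z<44)&(x<640)&(x>480)&(y<-175)&(y>-195)),
                 ("left",dk&(z>34)&(z<44)&(x<640)&(x>480)&(y>110)&(y<130)),
                 ("near",dk&(z>34)&(z<44)&(x<495)&(x>460)&(y<115)&(y>-175))):
        P=W[m]; 
        if len(P)<8: print(n,nm,len(P));continue
        vx,vy,cx,cy=cv2.fitLine(P[:,:2].astype(np.float32),cv2.DIST_HUBER,0,.01,.01).ravel()
        print(n,nm,len(P),"ctr",round(cx,1),round(cy,1),"ang",round(np.degrees(np.arctan2(vy,vx)),2),"ext",P.min(0).round(1),P.max(0).round(1),"zmed",np.median(P[:,2]).round(1))
E
```

```text
scene top 506 ctr 662.5 -18.9 ang -87.62 ext [ 653.7 -182.1   58. ] [671.4 125.8  65.1] zmed 61.8
scene bar 259 ctr 434.6 -37.4 ang -87.85 ext [ 425.1 -100.    47.1] [441.6  24.1  57.7] zmed 53.2
scene right 188 ctr 581.6 -183.1 ang 2.08 ext [ 487.1 -194.7   34. ] [ 639.2 -175.    42. ] zmed 38.3
scene left 158 ctr 565.9 119.9 ang 2.73 ext [480.1 111.6  34.2] [639.9 124.8  42.2] zmed 39.1
scene near 473 ctr 483.4 -24.7 ang -87.65 ext [ 460.2 -175.    34. ] [493.9 115.   44. ] zmed 38.2
side top 222 ctr 661.6 -45.9 ang -87.57 ext [ 653.4 -184.7   58. ] [670.  124.5  66.3] zmed 62.0
side bar 197 ctr 430.2 -39.3 ang -87.8 ext [422.9 -99.7  47.5] [442.   24.7  59.2] zmed 53.9
side right 188 ctr 559.7 -187.1 ang 2.09 ext [ 486.7 -193.6   34.1] [ 639.1 -176.2   42.8] zmed 38.5
side left 123 ctr 556.2 116.7 ang 2.28 ext [481.  111.8  34. ] [638.5 124.2  43. ] zmed 38.5
side near 259 ctr 482.0 -40.7 ang -87.75 ext [ 460.4 -174.4   34. ] [494.8 113.9  44. ] zmed 38.9
```

```bash
cat >> h.py <<'E'
from bench import arm
def plan(tgt,yaw=None,n=None):
    """print turn about tool z first, then shift in the axes after the turn (tool assumed pointing down)"""
    s=arm.read_state();R=Ro.from_quat(s["ee_rot"]).as_matrix();y0=np.degrees(np.arctan2(R[1,0],R[0,0]))
    print("t",round(s["clock"],2),"pos",s["position"].round(1),"yaw",round(y0,2),"tilt z",R[:,2].round(3),"w",round(s["gripper_width"],1),"F",s["contact_force"].round(1))
    d=0
    if yaw is not None:
        d=(yaw-y0+90)%180-90; print("alt turn deg",round(d,2)," rz total rad",round(-np.radians(d),4))
    a=np.radians(y0+d);X=np.array([np.cos(a),np.sin(a),0]);Z=np.array([0,0,-1.]);Y=np.cross(Z,X)
    D=np.array(tgt)-s["position"];L=np.linalg.norm(D);v=np.array([X@D,Y@D,Z@D])
    k=n or int(np.ceil(L/41)) or 1
    print("shift tool total",v.round(1),"len",L.round(1),"rows",k,"per row",(v/k).round(2))
E
python3 - <<'E'
from h import *
plan([630,254,130],114.8)
for n,pp in (("side",[(335,408),(300,357),(248,461),(215,405),(462,380),(400,345),(356,352),(377,330)]),):
    d=pickle.load(open(n+"0.pkl","rb"));W=pts(d)
    for p in pp: print(p,W[p[1],p[0]].round())
E
```

```text
t 0.15 pos [171.9 600.5 230.5] yaw -105.98 tilt z [-0.    -0.002 -1.   ] w 85.3 F [ 0.8 -0.1  0.2]
alt turn deg 40.78  rz total rad -0.7118
shift tool total [ 506.7 -270.6  100.5] len 583.1 rows 15 per row [ 33.78 -18.04   6.7 ]
(335, 408) [ 414. -389.   23.]
(300, 357) [ 375. -262.   21.]
(248, 461) [ 231. -443.   26.]
(215, 405) [ 183. -310.   -4.]
(462, 380) [ 669. -415.   62.]
(400, 345) [ 604. -279.    0.]
(356, 352) [ 501. -272.    2.]
(377, 330) [ 544. -267.   68.]
```

```bash
python3 -m jog '[{"rz":-0.12,"hand":65},{"rz":-0.12},{"rz":-0.12},{"rz":-0.12},{"rz":-0.12}]'; python3 -m jog '[{"rz":-0.11},{"dx":33.8,"dy":-18,"dz":4},{"dx":33.8,"dy":-18,"dz":4},{"dx":33.8,"dy":-18,"dz":4},{"dx":33.8,"dy":-18,"dz":4}]'; python3 -m jog '[{"dx":33.8,"dy":-18,"dz":4},{"dx":33.8,"dy":-18,"dz":4},{"dx":33.8,"dy":-18,"dz":4},{"dx":33.8,"dy":-18,"dz":4},{"dx":33.8,"dy":-18,"dz":4}]'; python3 - <<'E'
from h import *
plan([630,254,130],114.8)
E
```

```text
t 0.15 pos [171.9 600.5 230.5] yaw -105.98 tilt z [-0.    -0.002 -1.   ] w 85.3 F [ 0.8 -0.1  0.2]
alt turn deg 40.78  rz total rad -0.7118
shift tool total [ 506.7 -270.6  100.5] len 583.1 rows 15 per row [ 33.78 -18.04   6.7 ]$[0]: bad value
$[0]: bad value
$[0]: bad value
```

```bash
python3 -m jog --help; python3 -m jog '[{"hand":65,"dx":0,"dy":0,"dz":0,"rx":0,"ry":0,"rz":-0.12}]'
```

```text
clock: 0.23
position: [171.9, 600.6, 230.7]
ee_rot: [-0.649, 0.76, -0.0, -0.0]
contact_force: [-0.0, -0.4, -0.5]
gripper_width: 75.5invalid input: not JSON, or not a number
```

```bash
python3 -m jog '[{"hand":65,"dx":0,"dy":0,"dz":0,"rx":0,"ry":0,"rz":-0.12},{"hand":65,"dx":0,"dy":0,"dz":0,"rx":0,"ry":0,"rz":-0.12},{"hand":65,"dx":0,"dy":0,"dz":0,"rx":0,"ry":0,"rz":-0.12},{"hand":65,"dx":0,"dy":0,"dz":0,"rx":0,"ry":0,"rz":-0.12},{"hand":65,"dx":0,"dy":0,"dz":0,"rx":0,"ry":0,"rz":-0.11}]'
python3 -m jog '[{"hand":65,"dx":33.8,"dy":-18,"dz":4,"rx":0,"ry":0,"rz":0},{"hand":65,"dx":33.8,"dy":-18,"dz":4,"rx":0,"ry":0,"rz":0},{"hand":65,"dx":33.8,"dy":-18,"dz":4,"rx":0,"ry":0,"rz":0},{"hand":65,"dx":33.8,"dy":-18,"dz":4,"rx":0,"ry":0,"rz":0},{"hand":65,"dx":33.8,"dy":-18,"dz":4,"rx":0,"ry":0,"rz":0}]'
python3 -m jog '[{"hand":65,"dx":33.8,"dy":-18,"dz":4,"rx":0,"ry":0,"rz":0},{"hand":65,"dx":33.8,"dy":-18,"dz":4,"rx":0,"ry":0,"rz":0},{"hand":65,"dx":33.8,"dy":-18,"dz":4,"rx":0,"ry":0,"rz":0},{"hand":65,"dx":33.8,"dy":-18,"dz":4,"rx":0,"ry":0,"rz":0},{"hand":65,"dx":33.8,"dy":-18,"dz":4,"rx":0,"ry":0,"rz":0}]'
python3 - <<'E'
from h import *
plan([630,254,130],114.8)
E
```

```text
clock: 0.65
position: [171.9, 600.6, 230.8]
ee_rot: [0.844, -0.537, 0.0, 0.0]
contact_force: [-0.2, -0.1, -0.2]
gripper_width: 65.1
clock: 1.07
position: [325.3, 483.6, 210.9]
ee_rot: [0.842, -0.539, 0.0, 0.0]
contact_force: [0.7, -0.2, 0.1]
gripper_width: 64.8
clock: 1.48
position: [477.9, 367.5, 190.9]
ee_rot: [0.842, -0.539, -0.0, 0.0]
contact_force: [0.5, 0.7, -0.7]
gripper_width: 64.9
t 1.48 pos [477.9 367.5 190.9] yaw -65.29 tilt z [-0. -0. -1.] w 64.9 F [ 0.5  0.7 -0.7]
alt turn deg 0.09  rz total rad -0.0015
shift tool total [166.9 -90.5  60.9] len 199.4 rows 5 per row [ 33.38 -18.1   12.18]
```

Tracking is accurate. I'll go over box B, look from there, and re-measure.

```bash
python3 -m jog '[{"hand":65,"dx":33.4,"dy":-18.1,"dz":10,"rx":0,"ry":0,"rz":0},{"hand":65,"dx":33.4,"dy":-18.1,"dz":10,"rx":0,"ry":0,"rz":0},{"hand":65,"dx":33.4,"dy":-18.1,"dz":10,"rx":0,"ry":0,"rz":0},{"hand":65,"dx":33.4,"dy":-18.1,"dz":10,"rx":0,"ry":0,"rz":0},{"hand":65,"dx":33.4,"dy":-18.1,"dz":10,"rx":0,"ry":0,"rz":0}]'
python3 - <<'E'
from h import *
s=arm.read_state();d=arm.get_image("wrist");cv2.imwrite("pics/w1.png",d["img"][:,:,::-1]);pickle.dump((s,d),open("w1.pkl","wb"))
for n in("scene","side"): print(n);boxes(arm.get_image(n))
plan([630,254,60],114.8)
E
```

```text
clock: 1.9
position: [629.9, 253.7, 140.4]
ee_rot: [0.842, -0.539, -0.0, 0.0]
contact_force: [0.4, 0.9, -0.2]
gripper_width: 64.9
scene
comp [0, 102, 86, 53, 2994] top z 49.7 rect [  268.3 -1245.7] [405.9 236.2] 90.0 1987
comp [0, 141, 184, 150, 4828] top z 72.2 rect [ 548.4 -571.6] [642.5  90.6] 8.6 655
comp [161, 196, 32, 37, 787] top z 40.7 rect [ 490.3 -389.1] [113.5  41.8] 20.6 426
comp [618, 255, 22, 131, 1470] top z 69.1 rect [394.8 584.4] [137.1   3.1] 2.9 141
comp [409, 300, 37, 61, 1473] top z 41.1 rect [630.1 255.5] [112.2  40.6] 25.1 1086
side
comp [196, 41, 71, 16, 646] top z 73.1 rect [ 447.1 1245. ] [298.8  25.7] 0.4 123
comp [161, 48, 26, 12, 230] top z 72.8 rect [ 200.6 1244.9] [100.  21.] 2.5 48
comp [216, 113, 110, 35, 1883] top z 71.7 rect [487.3 594.1] [378.9 107.2] -13.3 242
comp [322, 175, 36, 29, 589] top z 41.2 rect [629.  252.3] [111.6  42.5] 24.7 300
comp [344, 374, 56, 53, 1389] top z 42.1 rect [ 490.1 -391.4] [111.2  40.4] 20.1 1041
comp [488, 422, 48, 58, 1084] top z 72.0 rect [ 692.3 -561.6] [102.4   5.6] -85.9 147
t 2.05 pos [629.8 252.3 138.7] yaw -65.56 tilt z [-0.003 -0.002 -1.   ] w 65.2 F [-0.4 -0.2 -0.1]
alt turn deg 0.36  rz total rad -0.0062
shift tool total [-1.4 -0.9 78.7] len 78.7 rows 2 per row [-0.71 -0.44 39.37]
```

View pics/w1.png

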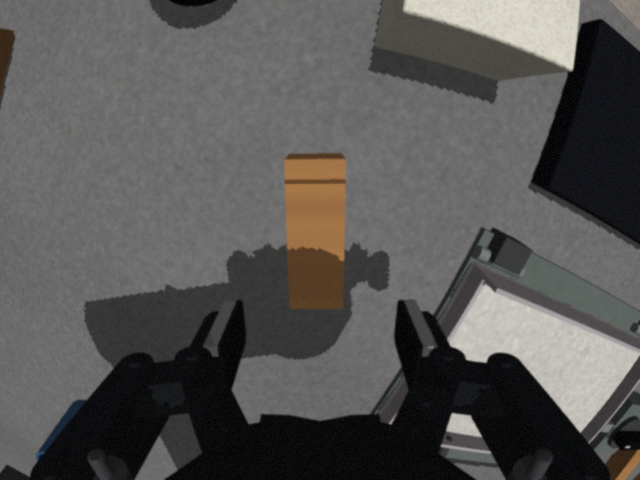

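The box at (316,230) lies square between the jaws. Descending and grasping.

```bash
python3 -m jog '[{"hand":65,"dx":0,"dy":0,"dz":38,"rx":0,"ry":0,"rz":0},{"hand":65,"dx":0,"dy":0,"dz":38,"rx":0,"ry":0,"rz":0},{"hand":65,"dx":0,"dy":0,"dz":30,"rx":0,"ry":0,"rz":0},{"hand":65,"dx":0,"dy":0,"dz":20,"rx":0,"ry":0,"rz":0},{"hand":65,"dx":0,"dy":0,"dz":7,"rx":0,"ry":0,"rz":0}]'
python3 -m jog '[{"hand":20,"dx":0,"dy":0,"dz":0,"rx":0,"ry":0,"rz":0},{"hand":20,"dx":0,"dy":0,"dz":0,"rx":0,"ry":0,"rz":0},{"hand":20,"dx":0,"dy":0,"dz":0,"rx":0,"ry":0,"rz":0},{"hand":20,"dx":0,"dy":0,"dz":0,"rx":0,"ry":0,"rz":0},{"hand":20,"dx":0,"dy":0,"dz":0,"rx":0,"ry":0,"rz":0}]'
```

```text
clock: 2.47
position: [625.8, 254.6, 4.3]
ee_rot: [0.842, -0.539, -0.002, 0.003]
contact_force: [-0.1, 0.5, -0.2]
gripper_width: 65.1
clock: 2.88
position: [629.3, 255.8, 9.9]
ee_rot: [0.842, -0.539, 0.0, -0.001]
contact_force: [-0.8, 1.2, 0.7]
gripper_width: 39.2
```

```bash
python3 -m jog '[{"hand":20,"dx":0,"dy":0,"dz":-20,"rx":0,"ry":0,"rz":0},{"hand":20,"dx":0,"dy":0,"dz":-40,"rx":0,"ry":0,"rz":0},{"hand":20,"dx":0,"dy":0,"dz":-40,"rx":0,"ry":0,"rz":0},{"hand":20,"dx":0,"dy":0,"dz":0,"rx":0,"ry":0,"rz":0}]'
python3 - <<'E'
from h import *
plan([560.3,8,108],92.3)
E
```

```text
clock: 3.22
position: [634.1, 257.6, 119.1]
ee_rot: [0.843, -0.539, 0.005, -0.008]
contact_force: [1.7, 0.4, 0.2]
gripper_width: 39.3
t 3.22 pos [634.1 257.6 119.1] yaw -65.18 tilt z [ 0.017  0.008 -1.   ] w 39.3 F [1.7 0.4 0.2]
alt turn deg -22.52  rz total rad 0.3931
shift tool total [246.4  83.7  11.1] len 260.5 rows 7 per row [35.2  11.96  1.59]
```

```bash
python3 -m jog '[{"hand":20,"dx":0,"dy":0,"dz":0,"rx":0,"ry":0,"rz":0.1},{"hand":20,"dx":0,"dy":0,"dz":0,"rx":0,"ry":0,"rz":0.1},{"hand":20,"dx":0,"dy":0,"dz":0,"rx":0,"ry":0,"rz":0.1},{"hand":20,"dx":0,"dy":0,"dz":0,"rx":0,"ry":0,"rz":0.092},{"hand":20,"dx":0,"dy":0,"dz":0,"rx":0,"ry":0,"rz":0}]'
python3 - <<'E'
from h import *
plan([560.3,8,108],92.3)
E
```

```text
clock: 3.63
position: [628.7, 255.1, 108.7]
ee_rot: [0.72, -0.694, -0.0, -0.0]
contact_force: [-0.5, 0.3, -2.4]
gripper_width: 39.1
t 3.63 pos [628.7 255.1 108.7] yaw -87.85 tilt z [ 0.001  0.001 -1.   ] w 39.1 F [-0.5  0.3 -2.4]
alt turn deg 0.15  rz total rad -0.0027
shift tool total [244.1  78.3   0.7] len 256.4 rows 7 per row [34.88 11.18  0.1 ]
```

```bash
python3 -m jog '[{"hand":20,"dx":30.5,"dy":9.8,"dz":0,"rx":0,"ry":0,"rz":0},{"hand":20,"dx":30.5,"dy":9.8,"dz":0,"rx":0,"ry":0,"rz":0},{"hand":20,"dx":30.5,"dy":9.8,"dz":0,"rx":0,"ry":0,"rz":0},{"hand":20,"dx":30.5,"dy":9.8,"dz":0,"rx":0,"ry":0,"rz":0},{"hand":20,"dx":30.5,"dy":9.8,"dz":0,"rx":0,"ry":0,"rz":0}]'
python3 -m jog '[{"hand":20,"dx":30.5,"dy":9.8,"dz":0,"rx":0,"ry":0,"rz":0},{"hand":20,"dx":30.5,"dy":9.8,"dz":0,"rx":0,"ry":0,"rz":0},{"hand":20,"dx":30.5,"dy":9.8,"dz":0,"rx":0,"ry":0,"rz":0},{"hand":20,"dx":0,"dy":0,"dz":0,"rx":0,"ry":0,"rz":0},{"hand":20,"dx":0,"dy":0,"dz":0,"rx":0,"ry":0,"rz":0}]'
python3 - <<'E'
from h import *
s=arm.read_state();d=arm.get_image("wrist");cv2.imwrite("pics/w2.png",d["img"][:,:,::-1])
for n in("scene","side"): print(n);boxes(arm.get_image(n))
plan([560.3,8,28],92.3)
E
```

```text
clock: 4.05
position: [585.2, 99.6, 108.7]
ee_rot: [0.722, -0.692, 0.0, -0.0]
contact_force: [0.7, 0.4, -1.3]
gripper_width: 38.9
clock: 4.47
position: [559.6, 6.7, 108.8]
ee_rot: [0.721, -0.693, 0.0, -0.0]
contact_force: [0.2, 0.2, -2.1]
gripper_width: 38.9
scene
comp [0, 102, 85, 53, 2995] top z 49.6 rect [  267.7 -1245.8] [408.5 236.6] 89.6 1990
comp [0, 141, 184, 150, 4831] top z 72.3 rect [ 550.  -572.6] [638.3  88.7] 8.6 674
comp [161, 196, 33, 36, 794] top z 40.6 rect [ 490.4 -389.2] [116.7  41.1] 20.7 427
comp [618, 256, 22, 132, 1471] top z 68.9 rect [400.8 584.7] [138.3   2.8] 3.1 138
side
comp [161, 47, 26, 13, 237] top z 73.9 rect [ 201.4 1242.7] [99.8 20.3] 6.3 41
comp [196, 47, 16, 10, 91] top z 70.4 rect [ 307.2 1245.7] [21.9 20.8] -29.6 12
comp [216, 114, 110, 34, 1811] top z 71.1 rect [463.4 593.5] [341.4 108.8] -16.7 226
comp [344, 374, 56, 53, 1389] top z 41.9 rect [ 490.2 -391.4] [110.7  40.7] 19.6 1056
comp [488, 422, 49, 58, 1084] top z 72.0 rect [ 692.8 -561.5] [102.    5.1] -85.5 152
t 4.62 pos [560.6   8.9 108.7] yaw -87.66 tilt z [ 0.001  0.    -1.   ] w 39.1 F [ 0.3  1.1 -2.3]
alt turn deg -0.04  rz total rad 0.0007
shift tool total [ 0.9  0.4 80.7] len 80.7 rows 2 per row [ 0.46  0.19 40.33]
```

View pics/w2.png

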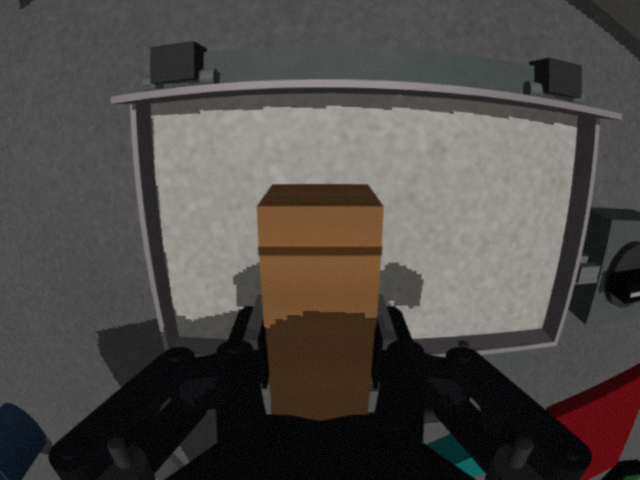

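```bash
python3 -m jog '[{"hand":20,"dx":0,"dy":0,"dz":30,"rx":0,"ry":0,"rz":0},{"hand":20,"dx":0,"dy":0,"dz":25,"rx":0,"ry":0,"rz":0},{"hand":20,"dx":0,"dy":0,"dz":15,"rx":0,"ry":0,"rz":0},{"hand":20,"dx":0,"dy":0,"dz":7,"rx":0,"ry":0,"rz":0},{"hand":20,"dx":0,"dy":0,"dz":0,"rx":0,"ry":0,"rz":0}]'
python3 -m jog '[{"hand":20,"dx":0,"dy":0,"dz":2,"rx":0,"ry":0,"rz":0},{"hand":20,"dx":0,"dy":0,"dz":2,"rx":0,"ry":0,"rz":0},{"hand":20,"dx":0,"dy":0,"dz":0,"rx":0,"ry":0,"rz":0}]'
```

```text
clock: 5.03
position: [559.5, 9.0, 29.7]
ee_rot: [0.722, -0.692, -0.001, 0.001]
contact_force: [-0.2, 0.3, -2.9]
gripper_width: 39.2
clock: 5.28
position: [560.7, 8.7, 28.1]
ee_rot: [0.721, -0.693, 0.0, -0.001]
contact_force: [-0.4, 0.9, -1.3]
gripper_width: 39.1
```

```bash
python3 -m jog '[{"hand":20,"dx":0,"dy":0,"dz":1.5,"rx":0,"ry":0,"rz":0},{"hand":20,"dx":0,"dy":0,"dz":0,"rx":0,"ry":0,"rz":0}]'
python3 -m jog '[{"hand":56,"dx":0,"dy":0,"dz":0,"rx":0,"ry":0,"rz":0},{"hand":56,"dx":0,"dy":0,"dz":0,"rx":0,"ry":0,"rz":0},{"hand":56,"dx":0,"dy":0,"dz":0,"rx":0,"ry":0,"rz":0}]'
python3 -m jog '[{"hand":56,"dx":0,"dy":0,"dz":-20,"rx":0,"ry":0,"rz":0},{"hand":56,"dx":0,"dy":0,"dz":-40,"rx":0,"ry":0,"rz":0},{"hand":56,"dx":0,"dy":0,"dz":-40,"rx":0,"ry":0,"rz":0},{"hand":65,"dx":0,"dy":0,"dz":-20,"rx":0,"ry":0,"rz":0}]'
python3 - <<'E'
from h import *
d=arm.get_image("wrist");cv2.imwrite("pics/w3.png",d["img"][:,:,::-1])
for n in("scene","side"): print(n);boxes(arm.get_image(n))
plan([490.4,-390.3,140],110.2)
E
```

```text
clock: 5.45
position: [560.9, 8.5, 27.9]
ee_rot: [0.721, -0.693, 0.001, -0.001]
contact_force: [-2.7, 1.8, 5.8]
gripper_width: 39.2
clock: 5.7
position: [560.5, 8.3, 26.4]
ee_rot: [0.721, -0.693, 0.0, -0.001]
contact_force: [-0.4, -0.5, 0.9]
gripper_width: 56.0
clock: 6.03
position: [562.3, 8.4, 150.8]
ee_rot: [0.721, -0.693, 0.002, -0.003]
contact_force: [0.2, 0.5, 0.9]
gripper_width: 64.7
scene
comp [0, 103, 85, 52, 3002] top z 49.6 rect [  268.6 -1243.3] [404.9 237.2] 90.0 2002
comp [0, 141, 184, 150, 4806] top z 72.0 rect [ 549.8 -571.2] [643.4  87.8] 8.7 687
comp [161, 196, 32, 36, 794] top z 40.7 rect [ 492.1 -388.6] [112.1  41.3] 20.2 428
comp [294, 241, 38, 49, 961] top z 59.0 rect [563.2   8.5] [110.7  40.5] 1.8 658
comp [618, 255, 22, 129, 1462] top z 68.8 rect [395.8 584.4] [133.1   2.5] 2.9 141
side
comp [196, 46, 29, 11, 197] top z 72.3 rect [ 328.7 1244. ] [62.8 18.9] -3.9 29
comp [161, 48, 26, 12, 236] top z 73.6 rect [ 200.6 1241.6] [99.8 18.8] 0.1 42
comp [216, 113, 110, 35, 1889] top z 72.0 rect [486.8 594.4] [379.4 109.4] -13.7 230
comp [322, 234, 45, 29, 863] top z 59.3 rect [561.    4.8] [108.9  42. ] 2.4 467
comp [344, 374, 56, 53, 1380] top z 41.8 rect [ 490.3 -391.3] [110.8  40.4] 20.0 1046
comp [488, 422, 48, 58, 1086] top z 72.1 rect [ 692.5 -561.7] [101.8   4.5] -85.3 151
t 6.18 pos [561.2   8.5 148.1] yaw -87.76 tilt z [ 0.005  0.002 -1.   ] w 64.3 F [ 0.2  0.2 -0.7]
alt turn deg 17.96  rz total rad -0.3135
shift tool total [349.9 204.1   8.1] len 405.2 rows 10 per row [34.99 20.41  0.81]
```

View pics/w3.png

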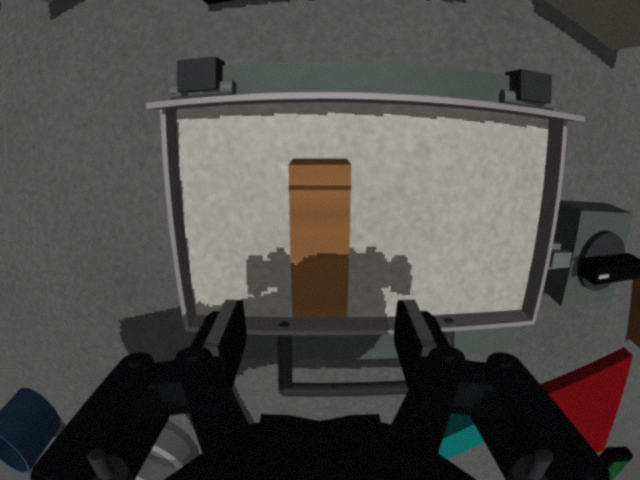

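The first box lies flat at (320,240), square to the far wall. On to box A.

```bash
python3 -m jog '[{"hand":65,"dx":0,"dy":0,"dz":0,"rx":0,"ry":0,"rz":-0.105},{"hand":65,"dx":0,"dy":0,"dz":0,"rx":0,"ry":0,"rz":-0.105},{"hand":65,"dx":0,"dy":0,"dz":0,"rx":0,"ry":0,"rz":-0.104},{"hand":65,"dx":35,"dy":20.4,"dz":0,"rx":0,"ry":0,"rz":0},{"hand":65,"dx":35,"dy":20.4,"dz":0,"rx":0,"ry":0,"rz":0}]'
python3 -m jog '[{"hand":65,"dx":35,"dy":20.4,"dz":0,"rx":0,"ry":0,"rz":0},{"hand":65,"dx":35,"dy":20.4,"dz":0,"rx":0,"ry":0,"rz":0},{"hand":65,"dx":35,"dy":20.4,"dz":0,"rx":0,"ry":0,"rz":0},{"hand":65,"dx":35,"dy":20.4,"dz":0,"rx":0,"ry":0,"rz":0},{"hand":65,"dx":35,"dy":20.4,"dz":0,"rx":0,"ry":0,"rz":0}]'
python3 -m jog '[{"hand":65,"dx":35,"dy":20.4,"dz":0,"rx":0,"ry":0,"rz":0},{"hand":65,"dx":35,"dy":20.4,"dz":0,"rx":0,"ry":0,"rz":0},{"hand":65,"dx":35,"dy":20.4,"dz":0,"rx":0,"ry":0,"rz":0},{"hand":65,"dx":0,"dy":0,"dz":0,"rx":0,"ry":0,"rz":0},{"hand":65,"dx":0,"dy":0,"dz":0,"rx":0,"ry":0,"rz":0}]'
python3 - <<'E'
from h import *
d=arm.get_image("wrist");cv2.imwrite("pics/w4.png",d["img"][:,:,::-1])
for n in("scene","side"): print(n);boxes(arm.get_image(n))
plan([490.8,-390,8],110.2)
E
```

```text
clock: 6.6
position: [545.2, -71.0, 144.0]
ee_rot: [0.822, -0.57, -0.001, 0.001]
contact_force: [0.4, 0.5, 0.4]
gripper_width: 65.3
clock: 7.02
position: [509.1, -272.5, 144.0]
ee_rot: [0.82, -0.572, -0.002, 0.0]
contact_force: [0.5, 0.3, -0.0]
gripper_width: 65.1
clock: 7.43
position: [487.7, -392.4, 143.2]
ee_rot: [0.819, -0.574, -0.002, 0.0]
contact_force: [0.2, 1.5, -0.3]
gripper_width: 65.3
scene
comp [0, 102, 86, 53, 3001] top z 49.6 rect [  268.8 -1241.6] [400.9 237.3] -89.9 2008
comp [0, 145, 179, 146, 4603] top z 72.1 rect [ 564.5 -570.7] [614.8  88.2] 9.5 635
comp [161, 196, 32, 37, 786] top z 40.7 rect [ 491.4 -389.3] [113.4  41.5] 20.2 411
comp [294, 241, 38, 49, 937] top z 59.0 rect [562.3   8.5] [112.5  40.8] 2.6 697
comp [617, 255, 23, 133, 1460] top z 68.5 rect [395.8 584.3] [132.7   2.3] 2.8 141
side
comp [216, 113, 60, 35, 805] top z 70.4 rect [346.5 611. ] [159.1  77.2] -43.5 86
comp [323, 234, 44, 29, 858] top z 59.3 rect [560.6   5.2] [108.8  39.7] 1.5 470
comp [344, 374, 56, 53, 1325] top z 41.8 rect [ 489.8 -391.5] [110.1  40.7] 19.8 984
comp [488, 422, 49, 58, 1086] top z 71.8 rect [ 692.4 -561.6] [103.4   6.5] -86.7 155
t 7.58 pos [ 489.3 -389.7  144.6] yaw -69.73 tilt z [-0.002  0.001 -1.   ] w 65.1 F [0.1 1.  0.4]
alt turn deg -0.07  rz total rad 0.0013
shift tool total [  0.8  -1.3 136.6] len 136.6 rows 4 per row [ 0.19 -0.33 34.15]
```

View pics/w4.png

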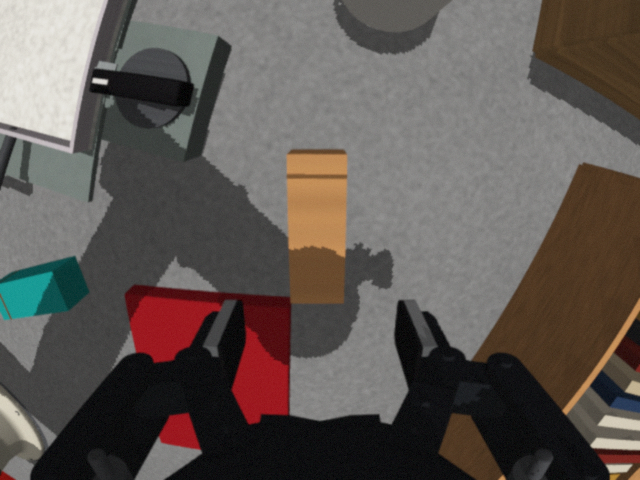

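```bash
python3 -m jog '[{"hand":65,"dx":0,"dy":-1.3,"dz":38,"rx":0,"ry":0,"rz":0},{"hand":65,"dx":0,"dy":0,"dz":38,"rx":0,"ry":0,"rz":0},{"hand":65,"dx":0,"dy":0,"dz":34,"rx":0,"ry":0,"rz":0},{"hand":65,"dx":0,"dy":0,"dz":20,"rx":0,"ry":0,"rz":0},{"hand":65,"dx":0,"dy":0,"dz":6,"rx":0,"ry":0,"rz":0}]'
python3 -m jog '[{"hand":20,"dx":0,"dy":0,"dz":0,"rx":0,"ry":0,"rz":0},{"hand":20,"dx":0,"dy":0,"dz":0,"rx":0,"ry":0,"rz":0},{"hand":20,"dx":0,"dy":0,"dz":0,"rx":0,"ry":0,"rz":0},{"hand":20,"dx":0,"dy":0,"dz":0,"rx":0,"ry":0,"rz":0},{"hand":20,"dx":0,"dy":0,"dz":0,"rx":0,"ry":0,"rz":0}]'
python3 -m jog '[{"hand":20,"dx":0,"dy":0,"dz":-20,"rx":0,"ry":0,"rz":0},{"hand":20,"dx":0,"dy":0,"dz":-40,"rx":0,"ry":0,"rz":0},{"hand":20,"dx":0,"dy":0,"dz":-40,"rx":0,"ry":0,"rz":0},{"hand":20,"dx":0,"dy":0,"dz":-20,"rx":0,"ry":0,"rz":0},{"hand":20,"dx":0,"dy":0,"dz":0,"rx":0,"ry":0,"rz":0}]'
python3 -m jog '[{"hand":20,"dx":0,"dy":0,"dz":0,"rx":0,"ry":0,"rz":0.1},{"hand":20,"dx":0,"dy":0,"dz":0,"rx":0,"ry":0,"rz":0.1},{"hand":20,"dx":0,"dy":0,"dz":0,"rx":0,"ry":0,"rz":0.11},{"hand":20,"dx":0,"dy":0,"dz":0,"rx":0,"ry":0,"rz":0},{"hand":20,"dx":0,"dy":0,"dz":0,"rx":0,"ry":0,"rz":0}]'
python3 - <<'E'
from h import *
a=np.radians(2.3);c,s=np.cos(a),np.sin(a)
T=np.array([572,-33.5])+np.array([[c,-s],[s,c]])@[-10,-42];print(T)
plan([*T,128],92.3)
E
```

```text
clock: 8.0
position: [488.8, -387.2, 5.5]
ee_rot: [0.821, -0.571, -0.004, 0.0]
contact_force: [-0.7, -0.3, 0.0]
gripper_width: 65.1
clock: 8.42
position: [491.7, -390.5, 11.3]
ee_rot: [0.82, -0.572, 0.001, -0.0]
contact_force: [0.5, 1.8, 2.5]
gripper_width: 39.3
clock: 8.83
position: [494.1, -392.3, 137.3]
ee_rot: [0.821, -0.572, 0.007, -0.001]
contact_force: [0.2, 0.3, -1.1]
gripper_width: 39.0
clock: 9.25
position: [490.4, -390.0, 129.3]
ee_rot: [0.723, -0.691, -0.0, 0.0]
contact_force: [0.2, 0.1, -2.0]
gripper_width: 39.1
[563.69359134 -75.86748252]
t 9.25 pos [ 490.4 -390.   129.3] yaw -87.39 tilt z [-0.001  0.001 -1.   ] w 39.1 F [ 0.2  0.1 -2. ]
alt turn deg -0.31  rz total rad 0.0054
shift tool total [-311.   -85.9    1.3] len 322.6 rows 8 per row [-38.87 -10.73   0.16]
```

```bash
python3 -m jog '[{"hand":20,"dx":-34.5,"dy":-9.5,"dz":0,"rx":0,"ry":0,"rz":0.005},{"hand":20,"dx":-34.5,"dy":-9.5,"dz":0,"rx":0,"ry":0,"rz":0},{"hand":20,"dx":-34.5,"dy":-9.5,"dz":0,"rx":0,"ry":0,"rz":0},{"hand":20,"dx":-34.5,"dy":-9.5,"dz":0,"rx":0,"ry":0,"rz":0},{"hand":20,"dx":-34.5,"dy":-9.5,"dz":0,"rx":0,"ry":0,"rz":0}]'
python3 -m jog '[{"hand":20,"dx":-34.5,"dy":-9.5,"dz":0,"rx":0,"ry":0,"rz":0},{"hand":20,"dx":-34.5,"dy":-9.5,"dz":0,"rx":0,"ry":0,"rz":0},{"hand":20,"dx":-34.5,"dy":-9.5,"dz":0,"rx":0,"ry":0,"rz":0},{"hand":20,"dx":-35,"dy":-9.5,"dz":0,"rx":0,"ry":0,"rz":0},{"hand":20,"dx":0,"dy":0,"dz":0,"rx":0,"ry":0,"rz":0}]'
python3 - <<'E'
from h import *
d=arm.get_image("wrist");cv2.imwrite("pics/w5.png",d["img"][:,:,::-1])
for n in("scene","side"): print(n);boxes(arm.get_image(n))
plan([563.7,-75.9,28],92.3)
E
```

```text
clock: 9.67
position: [531.5, -214.5, 129.6]
ee_rot: [0.721, -0.693, -0.0, 0.0]
contact_force: [0.4, -0.9, -1.7]
gripper_width: 39.6
clock: 10.08
position: [566.0, -71.1, 129.9]
ee_rot: [0.724, -0.69, 0.0, -0.001]
contact_force: [-0.2, -1.0, -2.3]
gripper_width: 39.3
scene
comp [0, 102, 85, 53, 3000] top z 49.7 rect [  268.9 -1244.9] [404.4 237.6] 89.8 1992
comp [0, 140, 184, 151, 4838] top z 72.3 rect [ 549.6 -571.8] [641.9  87.7] 8.8 661
comp [294, 241, 38, 49, 1093] top z 58.8 rect [562.9   8.2] [112.   40.6] 1.8 694
comp [617, 256, 23, 131, 1461] top z 69.1 rect [398.  584.8] [139.   3.] 3.1 147
side
comp [196, 47, 16, 10, 79] top z 67.4 rect [ 307.4 1247.8] [18.1 13. ] 7.7 10
comp [161, 48, 26, 12, 234] top z 72.6 rect [ 200.4 1245.3] [99.2 26.5] -8.5 46
comp [216, 113, 110, 35, 1880] top z 71.8 rect [483.6 592.9] [376.2 111.1] -14.5 247
comp [322, 240, 17, 23, 248] top z 59.1 rect [522.2   3.4] [41.3 32.5] -87.4 118
comp [488, 422, 49, 58, 1087] top z 72.3 rect [ 692.6 -561.6] [101.6   4.7] -85.2 146
t 10.23 pos [564.  -75.8 129.5] yaw -87.66 tilt z [-0.001 -0.    -1.   ] w 39.4 F [ 0.5 -0.2 -1.2]
alt turn deg -0.04  rz total rad 0.0006
shift tool total [1.000e-01 3.000e-01 1.015e+02] len 101.5 rows 3 per row [2.000e-02 1.000e-01 3.385e+01]
```

View pics/w5.png

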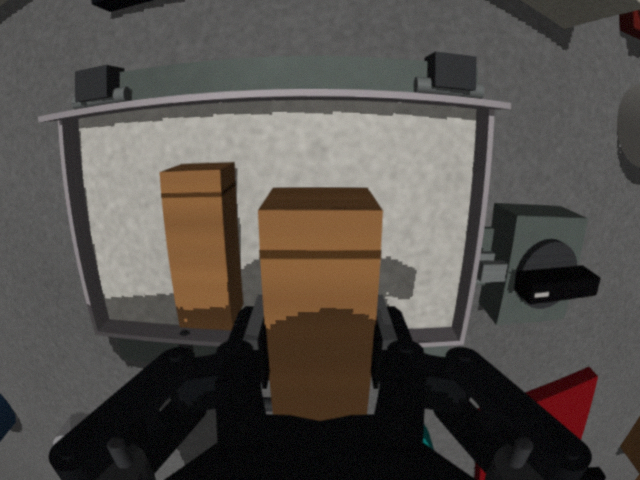

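```bash
python3 -m jog '[{"hand":20,"dx":0,"dy":0,"dz":35,"rx":0,"ry":0,"rz":0},{"hand":20,"dx":0,"dy":0,"dz":35,"rx":0,"ry":0,"rz":0},{"hand":20,"dx":0,"dy":0,"dz":18,"rx":0,"ry":0,"rz":0},{"hand":20,"dx":0,"dy":0,"dz":9,"rx":0,"ry":0,"rz":0},{"hand":20,"dx":0,"dy":0,"dz":3,"rx":0,"ry":0,"rz":0}]'
python3 -m jog '[{"hand":20,"dx":0,"dy":0,"dz":1,"rx":0,"ry":0,"rz":0},{"hand":20,"dx":0,"dy":0,"dz":1,"rx":0,"ry":0,"rz":0},{"hand":20,"dx":0,"dy":0,"dz":0,"rx":0,"ry":0,"rz":0}]'
```

```text
clock: 10.65
position: [563.7, -77.7, 29.3]
ee_rot: [0.72, -0.694, -0.0, 0.001]
contact_force: [-1.1, 0.2, 3.5]
gripper_width: 39.1
clock: 10.9
position: [565.1, -76.9, 29.3]
ee_rot: [0.72, -0.693, 0.001, -0.001]
contact_force: [-0.5, -1.0, 3.9]
gripper_width: 39.1
```

Contact felt (about 5 N off the load), so I release and look.

```bash
python3 -m jog '[{"hand":56,"dx":0,"dy":0,"dz":0,"rx":0,"ry":0,"rz":0},{"hand":56,"dx":0,"dy":0,"dz":0,"rx":0,"ry":0,"rz":0},{"hand":56,"dx":0,"dy":0,"dz":0,"rx":0,"ry":0,"rz":0}]'
python3 -m jog '[{"hand":56,"dx":0,"dy":0,"dz":-20,"rx":0,"ry":0,"rz":0},{"hand":56,"dx":0,"dy":0,"dz":-40,"rx":0,"ry":0,"rz":0},{"hand":56,"dx":0,"dy":0,"dz":-40,"rx":0,"ry":0,"rz":0},{"hand":56,"dx":0,"dy":0,"dz":-20,"rx":0,"ry":0,"rz":0},{"hand":56,"dx":0,"dy":0,"dz":0,"rx":0,"ry":0,"rz":0}]'
python3 - <<'E'
from h import *
d=arm.get_image("wrist");cv2.imwrite("pics/w6.png",d["img"][:,:,::-1])
for n in("scene","side"): 
    d=arm.get_image(n);print(n);boxes(d);W=pts(d);z=W[...,2];g=d["img"].max(-1)
    k=(g<60)&(z>62)&(z<85)&(abs(W[...,0]-551)<50)&(abs(W[...,1]+249)<50)
    if k.sum()>20: print("knob",rect(W[k]),k.sum(),np.median(z[k]))
plan([551.7,-249.5,150],5.6)
E
```

```text
clock: 11.15
position: [564.7, -76.1, 28.2]
ee_rot: [0.72, -0.693, 0.0, -0.001]
contact_force: [-0.1, -0.9, 0.2]
gripper_width: 55.7
clock: 11.57
position: [568.0, -75.9, 154.0]
ee_rot: [0.721, -0.693, 0.004, -0.004]
contact_force: [0.0, -0.8, 0.7]
gripper_width: 55.9
scene
comp [0, 102, 86, 54, 2995] top z 49.6 rect [  268.2 -1245.1] [408.3 236. ] -89.9 2005
comp [0, 140, 184, 151, 4824] top z 72.0 rect [ 550.  -571.7] [641.1  88.8] 8.7 672
comp [255, 233, 41, 47, 1139] top z 58.8 rect [564.9 -76.8] [111.9  40.9] 2.1 650
comp [294, 242, 38, 48, 1108] top z 58.8 rect [562.4   8. ] [112.4  40.8] 2.3 695
comp [617, 256, 23, 131, 1462] top z 68.7 rect [397.9 584.4] [132.3   2.5] 2.5 138
knob (array([ 553.1, -247.1]), array([66. , 17.1]), -83.9) 210 71.2236807601669
side
comp [196, 46, 19, 11, 106] top z 71.9 rect [ 306.3 1245.3] [30.9 10.8] -40.5 11
comp [161, 48, 26, 12, 234] top z 72.4 rect [ 200.5 1247.1] [99.8 20.9] 1.9 43
comp [216, 113, 110, 35, 1880] top z 71.8 rect [487.2 594.5] [379.2 108.7] -13.4 221
comp [322, 234, 44, 29, 808] top z 59.3 rect [559.9   5. ] [109.1  42.8] 1.3 440
comp [333, 258, 47, 30, 957] top z 59.6 rect [563. -81.] [109.1  40.8] 1.3 542
comp [488, 421, 49, 59, 1081] top z 72.6 rect [ 692.4 -561.7] [103.2   7.3] -86.4 137
knob (array([ 551.3, -251.4]), array([63.3, 17.1]), -83.9) 208 72.80798333524736
t 11.72 pos [563.7 -76.  147.3] yaw -87.83 tilt z [-0.001  0.001 -1.   ] w 56.0 F [ 0.2 -0.2  0.2]
alt turn deg -86.57  rz total rad 1.511
shift tool total [  28.8 -171.5   -2.7] len 174.0 rows 5 per row [  5.77 -34.31  -0.54]
```

View pics/w6.png

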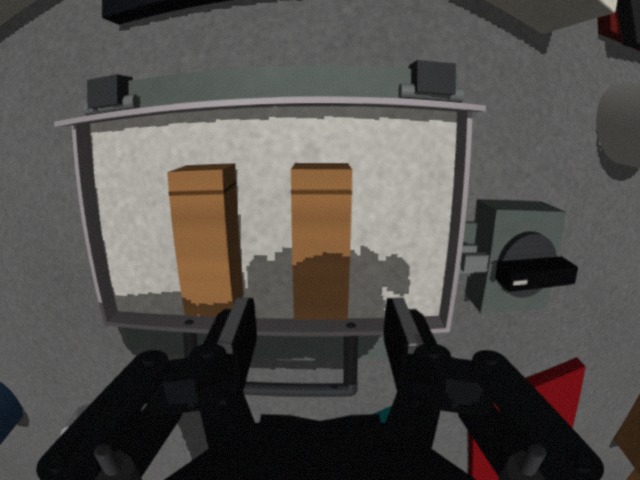

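```bash
python3 -m jog '[{"hand":45,"dx":0,"dy":0,"dz":0,"rx":0,"ry":0,"rz":0.12},{"hand":45,"dx":0,"dy":0,"dz":0,"rx":0,"ry":0,"rz":0.12},{"hand":45,"dx":0,"dy":0,"dz":0,"rx":0,"ry":0,"rz":0.12},{"hand":45,"dx":0,"dy":0,"dz":0,"rx":0,"ry":0,"rz":0.12},{"hand":45,"dx":0,"dy":0,"dz":0,"rx":0,"ry":0,"rz":0.12}]'
python3 -m jog '[{"hand":45,"dx":0,"dy":0,"dz":0,"rx":0,"ry":0,"rz":0.12},{"hand":45,"dx":0,"dy":0,"dz":0,"rx":0,"ry":0,"rz":0.12},{"hand":45,"dx":0,"dy":0,"dz":0,"rx":0,"ry":0,"rz":0.12},{"hand":45,"dx":0,"dy":0,"dz":0,"rx":0,"ry":0,"rz":0.12},{"hand":45,"dx":0,"dy":0,"dz":0,"rx":0,"ry":0,"rz":0.12}]'
python3 -m jog '[{"hand":45,"dx":0,"dy":0,"dz":0,"rx":0,"ry":0,"rz":0.12},{"hand":45,"dx":0,"dy":0,"dz":0,"rx":0,"ry":0,"rz":0.12},{"hand":45,"dx":0,"dy":0,"dz":0,"rx":0,"ry":0,"rz":0.07},{"hand":45,"dx":0,"dy":0,"dz":0,"rx":0,"ry":0,"rz":0},{"hand":45,"dx":0,"dy":0,"dz":0,"rx":0,"ry":0,"rz":0}]'
python3 - <<'E'
from h import *
plan([552,-249.3,130],5.7)
E
```

```text
clock: 12.13
position: [563.1, -76.2, 145.6]
ee_rot: [-0.481, 0.877, 0.001, -0.002]
contact_force: [-0.1, -0.0, 0.1]
gripper_width: 45.1
clock: 12.55
position: [563.1, -76.2, 145.5]
ee_rot: [-0.2, 0.98, 0.0, -0.002]
contact_force: [0.7, 0.1, -0.4]
gripper_width: 44.8
clock: 12.97
position: [563.5, -76.2, 146.2]
ee_rot: [-0.05, 0.999, -0.0, -0.002]
contact_force: [0.1, 0.3, -0.5]
gripper_width: 44.9
t 12.97 pos [563.5 -76.2 146.2] yaw -174.22 tilt z [-0.003 -0.    -1.   ] w 44.9 F [ 0.1  0.3 -0.5]
alt turn deg -0.08  rz total rad 0.0014
shift tool total [  28.6 -171.1   16.2] len 174.2 rows 5 per row [  5.72 -34.22   3.23]
```

```bash
python3 -m jog '[{"hand":45,"dx":5.7,"dy":-34.2,"dz":3,"rx":0,"ry":0,"rz":0},{"hand":45,"dx":5.7,"dy":-34.2,"dz":3,"rx":0,"ry":0,"rz":0},{"hand":45,"dx":5.7,"dy":-34.2,"dz":3,"rx":0,"ry":0,"rz":0},{"hand":45,"dx":5.7,"dy":-34.2,"dz":3,"rx":0,"ry":0,"rz":0},{"hand":45,"dx":5.7,"dy":-34.2,"dz":3,"rx":0,"ry":0,"rz":0}]'
python3 -m jog '[{"hand":45,"dx":0,"dy":0,"dz":0,"rx":0,"ry":0,"rz":0}]'
python3 - <<'E'
from h import *
s=arm.read_state();d=arm.get_image("wrist");cv2.imwrite("pics/w7.png",d["img"][:,:,::-1])
plan([552,-249.3,54],5.7)
E
```

```text
clock: 13.38
position: [552.2, -250.5, 131.8]
ee_rot: [-0.051, 0.999, 0.0, -0.001]
contact_force: [0.8, 0.3, 0.1]
gripper_width: 44.9
clock: 13.47
position: [551.3, -253.8, 130.9]
ee_rot: [-0.048, 0.999, -0.0, -0.001]
contact_force: [0.1, 0.4, 0.2]
gripper_width: 45.1
t 13.52 pos [ 551.5 -251.8  131.1] yaw -174.5 tilt z [-0.003  0.001 -1.   ] w 45.4 F [-0.1  0.8  0.1]
alt turn deg 0.2  rz total rad -0.0035
shift tool total [-0.7  2.4 77.1] len 77.2 rows 2 per row [-0.36  1.21 38.56]
```

View pics/w7.png

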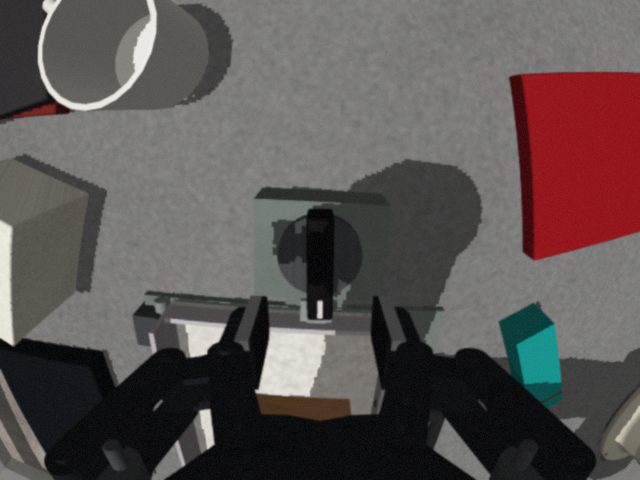

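The grip bar at (319,260) is centred between the jaws. Descend and grip it.

```bash
python3 -m jog '[{"hand":45,"dx":0,"dy":1,"dz":30,"rx":0,"ry":0,"rz":0},{"hand":45,"dx":0,"dy":1,"dz":25,"rx":0,"ry":0,"rz":0},{"hand":45,"dx":0,"dy":0,"dz":14,"rx":0,"ry":0,"rz":0},{"hand":45,"dx":0,"dy":0,"dz":6,"rx":0,"ry":0,"rz":0},{"hand":45,"dx":0,"dy":0,"dz":0,"rx":0,"ry":0,"rz":0}]'
python3 -m jog '[{"hand":5,"dx":0,"dy":0,"dz":0,"rx":0,"ry":0,"rz":0},{"hand":5,"dx":0,"dy":0,"dz":0,"rx":0,"ry":0,"rz":0},{"hand":5,"dx":0,"dy":0,"dz":0,"rx":0,"ry":0,"rz":0},{"hand":5,"dx":0,"dy":0,"dz":0,"rx":0,"ry":0,"rz":0},{"hand":5,"dx":0,"dy":0,"dz":0,"rx":0,"ry":0,"rz":0}]'
python3 - <<'E'
from h import *
plan([552,-249.3,54],5.7);print(arm.read_state()["wrist_torque"])
E
```

```text
clock: 13.93
position: [551.6, -246.2, 55.9]
ee_rot: [-0.05, 0.999, 0.001, -0.002]
contact_force: [-0.5, 0.0, -0.3]
gripper_width: 45.2
clock: 14.35
position: [550.7, -247.4, 59.5]
ee_rot: [-0.05, 0.999, 0.0, -0.002]
contact_force: [-6.3, -0.2, 4.6]
gripper_width: 14.2
t 14.35 pos [ 550.7 -247.4   59.5] yaw -174.32 tilt z [-0.003  0.    -1.   ] w 14.2 F [-6.3 -0.2  4.6]
alt turn deg 0.02  rz total rad -0.0004
shift tool total [-1.1 -2.   5.5] len 5.9 rows 1 per row [-1.06 -2.04  5.45]
[-0.04025214  1.58953518  0.02634603]
```

```bash
python3 -m jog '[{"hand":5,"dx":0,"dy":0,"dz":0,"rx":0,"ry":0,"rz":-0.07},{"hand":5,"dx":0,"dy":0,"dz":0,"rx":0,"ry":0,"rz":-0.07},{"hand":5,"dx":0,"dy":0,"dz":0,"rx":0,"ry":0,"rz":-0.07},{"hand":5,"dx":0,"dy":0,"dz":0,"rx":0,"ry":0,"rz":-0.07},{"hand":5,"dx":0,"dy":0,"dz":0,"rx":0,"ry":0,"rz":-0.07}]'
python3 -m jog '[{"hand":5,"dx":0,"dy":0,"dz":0,"rx":0,"ry":0,"rz":-0.07},{"hand":5,"dx":0,"dy":0,"dz":0,"rx":0,"ry":0,"rz":-0.07},{"hand":5,"dx":0,"dy":0,"dz":0,"rx":0,"ry":0,"rz":-0.07},{"hand":5,"dx":0,"dy":0,"dz":0,"rx":0,"ry":0,"rz":-0.07},{"hand":5,"dx":0,"dy":0,"dz":0,"rx":0,"ry":0,"rz":-0.07}]'
python3 -m jog '[{"hand":5,"dx":0,"dy":0,"dz":0,"rx":0,"ry":0,"rz":-0.07},{"hand":5,"dx":0,"dy":0,"dz":0,"rx":0,"ry":0,"rz":-0.07},{"hand":5,"dx":0,"dy":0,"dz":0,"rx":0,"ry":0,"rz":-0.07},{"hand":5,"dx":0,"dy":0,"dz":0,"rx":0,"ry":0,"rz":-0.07},{"hand":5,"dx":0,"dy":0,"dz":0,"rx":0,"ry":0,"rz":-0.07}]'
python3 -m jog '[{"hand":5,"dx":0,"dy":0,"dz":0,"rx":0,"ry":0,"rz":-0.03},{"hand":5,"dx":0,"dy":0,"dz":0,"rx":0,"ry":0,"rz":0},{"hand":5,"dx":0,"dy":0,"dz":0,"rx":0,"ry":0,"rz":0}]'
python3 - <<'E'
from h import *
plan([552,-249.3,54]);print(arm.read_state()["wrist_torque"])
E
```

```text
clock: 14.77
position: [550.7, -247.4, 59.4]
ee_rot: [-0.224, 0.975, 0.0, -0.001]
contact_force: [-5.6, -0.0, 4.6]
gripper_width: 14.3
clock: 15.18
position: [550.7, -247.4, 59.4]
ee_rot: [-0.39, 0.921, 0.001, -0.001]
contact_force: [-4.9, -1.3, 4.9]
gripper_width: 14.3
clock: 15.6
position: [550.6, -247.5, 59.4]
ee_rot: [-0.545, 0.839, 0.001, -0.001]
contact_force: [-6.0, 0.2, 5.0]
gripper_width: 14.1
clock: 15.85
position: [550.6, -247.5, 59.4]
ee_rot: [-0.556, 0.831, 0.001, -0.001]
contact_force: [-5.1, -1.2, 4.7]
gripper_width: 14.6
t 15.85 pos [ 550.6 -247.5   59.4] yaw -112.45 tilt z [-0.003 -0.    -1.   ] w 14.6 F [-5.1 -1.2  4.7]
shift tool total [ 1.2 -2.   5.4] len 5.9 rows 1 per row [ 1.16 -2.01  5.43]
[-0.21280246  1.64031045 -0.02704389]
```

```bash
python3 -m jog '[{"hand":45,"dx":0,"dy":0,"dz":0,"rx":0,"ry":0,"rz":0},{"hand":45,"dx":0,"dy":0,"dz":0,"rx":0,"ry":0,"rz":0},{"hand":45,"dx":0,"dy":0,"dz":0,"rx":0,"ry":0,"rz":0},{"hand":45,"dx":0,"dy":0,"dz":-20,"rx":0,"ry":0,"rz":0},{"hand":45,"dx":0,"dy":0,"dz":-30,"rx":0,"ry":0,"rz":0}]'
python3 -m jog '[{"hand":45,"dx":0,"dy":0,"dz":-40,"rx":0,"ry":0,"rz":0},{"hand":45,"dx":0,"dy":0,"dz":0,"rx":0,"ry":0,"rz":0},{"hand":45,"dx":0,"dy":0,"dz":0,"rx":0,"ry":0,"rz":0}]'
cat >> h.py <<'E'
def knob(d):
    W=pts(d);z=W[...,2];g=d["img"].max(-1)
    k=(g<60)&(z>62)&(z<85)&(abs(W[...,0]-551)<50)&(abs(W[...,1]+249)<50)
    if k.sum()>20:
        r=rect(W[k]);print("knob",r,k.sum(),"angle rad",np.round(np.radians((r[2]-92.3+90)%180-90),3))
E
python3 - <<'E'
from h import *
for n in("scene","side"): 
    d=arm.get_image(n);print(n);knob(d);cv2.imwrite(f"pics/{n}8.png",d["img"][:,:,::-1])
d=arm.get_image("wrist");cv2.imwrite("pics/w8.png",d["img"][:,:,::-1])
a=np.radians(2.3)
plan([430.7,-39.2,150],2.3)
E
```

```text
clock: 16.27
position: [551.0, -246.5, 105.6]
ee_rot: [-0.556, 0.831, 0.002, -0.002]
contact_force: [0.2, 0.4, -0.5]
gripper_width: 44.5
clock: 16.52
position: [555.0, -247.4, 151.4]
ee_rot: [-0.556, 0.831, -0.003, 0.003]
contact_force: [-0.1, 0.4, -1.1]
gripper_width: 44.8
scene
knob (array([ 553.1, -246.1]), array([67.2, 19.2]), -24.3) 217 angle rad 1.107
side
knob (array([ 550.3, -250.5]), array([64.6, 17.9]), -23.8) 245 angle rad 1.115
t 16.67 pos [ 552.1 -246.8  147. ] yaw -112.45 tilt z [-0.001  0.001 -1.   ] w 45.1 F [ 0.3 -0.1 -0.4]
alt turn deg -65.25  rz total rad 1.1388
shift tool total [113.  212.3  -3. ] len 240.5 rows 6 per row [18.83 35.39 -0.51]
```

View pics/w8.png

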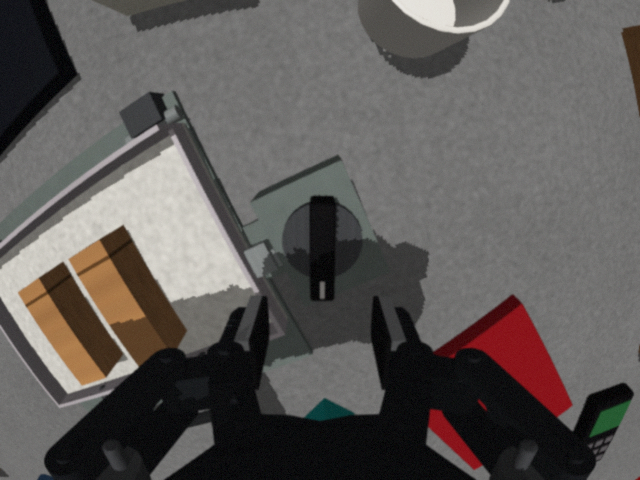

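```bash
python3 -m jog '[{"hand":45,"dx":0,"dy":0,"dz":0,"rx":0,"ry":0,"rz":0.12},{"hand":45,"dx":0,"dy":0,"dz":0,"rx":0,"ry":0,"rz":0.12},{"hand":45,"dx":0,"dy":0,"dz":0,"rx":0,"ry":0,"rz":0.12},{"hand":45,"dx":0,"dy":0,"dz":0,"rx":0,"ry":0,"rz":0.12},{"hand":45,"dx":0,"dy":0,"dz":0,"rx":0,"ry":0,"rz":0.12}]'
python3 -m jog '[{"hand":45,"dx":0,"dy":0,"dz":0,"rx":0,"ry":0,"rz":0.12},{"hand":45,"dx":0,"dy":0,"dz":0,"rx":0,"ry":0,"rz":0.12},{"hand":45,"dx":0,"dy":0,"dz":0,"rx":0,"ry":0,"rz":0.12},{"hand":45,"dx":0,"dy":0,"dz":0,"rx":0,"ry":0,"rz":0.12},{"hand":45,"dx":0,"dy":0,"dz":0,"rx":0,"ry":0,"rz":0.059}]'
python3 -m jog '[{"hand":45,"dx":18.8,"dy":35.3,"dz":0,"rx":0,"ry":0,"rz":0},{"hand":45,"dx":18.8,"dy":35.3,"dz":0,"rx":0,"ry":0,"rz":0},{"hand":45,"dx":18.8,"dy":35.3,"dz":0,"rx":0,"ry":0,"rz":0},{"hand":45,"dx":18.8,"dy":35.3,"dz":0,"rx":0,"ry":0,"rz":0},{"hand":45,"dx":18.8,"dy":35.3,"dz":0,"rx":0,"ry":0,"rz":0}]'
python3 -m jog '[{"hand":45,"dx":18.8,"dy":35.3,"dz":0,"rx":0,"ry":0,"rz":0},{"hand":45,"dx":0,"dy":0,"dz":0,"rx":0,"ry":0,"rz":0},{"hand":45,"dx":0,"dy":0,"dz":0,"rx":0,"ry":0,"rz":0},{"hand":45,"dx":0,"dy":0,"dz":0,"rx":0,"ry":0,"rz":0}]'
python3 - <<'E'
from h import *
s=arm.read_state();d=arm.get_image("wrist");cv2.imwrite("pics/w9.png",d["img"][:,:,::-1])
plan([430.7,-39.2,34],2.3)
E
```

```text
clock: 17.08
position: [551.9, -247.0, 146.1]
ee_rot: [-0.283, 0.959, 0.001, -0.001]
contact_force: [-0.3, 1.0, 0.3]
gripper_width: 44.7
clock: 17.5
position: [551.9, -246.9, 146.0]
ee_rot: [-0.017, 1.0, 0.0, -0.002]
contact_force: [-0.4, -0.5, 0.5]
gripper_width: 45.3
clock: 17.92
position: [449.8, -73.5, 146.4]
ee_rot: [-0.02, 1.0, -0.0, -0.001]
contact_force: [1.5, 2.0, -0.1]
gripper_width: 45.2
clock: 18.25
position: [431.5, -39.9, 147.4]
ee_rot: [-0.021, 1.0, -0.0, -0.0]
contact_force: [1.4, -0.5, -0.5]
gripper_width: 45.2
t 18.3 pos [431.8 -40.4 147.4] yaw -177.73 tilt z [-0.001 -0.    -1.   ] w 45.1 F [-1.4  0.2 -0.3]
alt turn deg 0.03  rz total rad -0.0006
shift tool total [  1.    1.2 113.4] len 113.4 rows 3 per row [ 0.34  0.42 37.79]
```

View pics/w9.png

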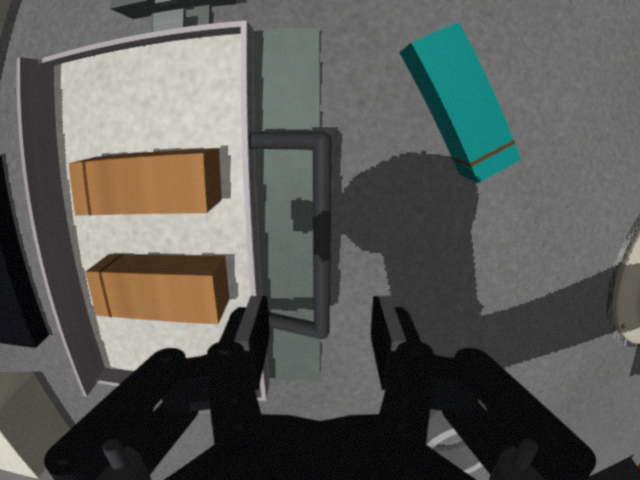

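```bash
python3 -m jog '[{"hand":36,"dx":1,"dy":1,"dz":20,"rx":0,"ry":0,"rz":0},{"hand":36,"dx":0,"dy":0,"dz":35,"rx":0,"ry":0,"rz":0},{"hand":36,"dx":0,"dy":0,"dz":30,"rx":0,"ry":0,"rz":0},{"hand":36,"dx":0,"dy":0,"dz":22,"rx":0,"ry":0,"rz":0},{"hand":36,"dx":0,"dy":0,"dz":9,"rx":0,"ry":0,"rz":0}]'
python3 -m jog '[{"hand":0,"dx":0,"dy":0,"dz":0,"rx":0,"ry":0,"rz":0},{"hand":0,"dx":0,"dy":0,"dz":0,"rx":0,"ry":0,"rz":0},{"hand":0,"dx":0,"dy":0,"dz":0,"rx":0,"ry":0,"rz":0},{"hand":0,"dx":0,"dy":0,"dz":0,"rx":0,"ry":0,"rz":0},{"hand":0,"dx":0,"dy":0,"dz":0,"rx":0,"ry":0,"rz":0}]'
python3 - <<'E'
from h import *
plan([430.7,-39.2,31],2.3)
E
```

```text
clock: 18.72
position: [428.7, -41.0, 28.4]
ee_rot: [-0.018, 1.0, -0.001, -0.003]
contact_force: [-0.1, 0.1, -0.3]
gripper_width: 36.0
clock: 19.13
position: [430.5, -40.0, 32.2]
ee_rot: [-0.02, 1.0, -0.0, 0.0]
contact_force: [2.0, -6.0, -5.6]
gripper_width: 10.3
t 19.13 pos [430.5 -40.   32.2] yaw -177.75 tilt z [ 0.    -0.001 -1.   ] w 10.3 F [ 2.  -6.  -5.6]
alt turn deg 0.05  rz total rad -0.0009
shift tool total [-0.3  0.8  1.2] len 1.5 rows 1 per row [-0.27  0.84  1.21]
```

```bash
python3 -m jog '[{"hand":0,"dx":-0.37,"dy":0,"dz":-5.2,"rx":0,"ry":0.022,"rz":0},{"hand":0,"dx":-0.37,"dy":0,"dz":-5.2,"rx":0,"ry":0.022,"rz":0},{"hand":0,"dx":-0.37,"dy":0,"dz":-5.2,"rx":0,"ry":0.022,"rz":0},{"hand":0,"dx":-0.37,"dy":0,"dz":-5.2,"rx":0,"ry":0.022,"rz":0},{"hand":0,"dx":-0.37,"dy":0,"dz":-5.2,"rx":0,"ry":0.022,"rz":0}]'
python3 - <<'E'
from h import *
s=arm.read_state();print(s["position"].round(1),s["contact_force"].round(1),s["wrist_torque"].round(2),s["gripper_width"])
E
```

```text
clock: 19.55
position: [433.4, -39.9, 58.0]
ee_rot: [-0.02, 0.998, -0.001, -0.055]
contact_force: [2.1, -5.3, -11.6]
gripper_width: 10.0
[433.4 -39.9  58. ] [  2.1  -5.3 -11.6] [-1.77 -1.26  0.25] 10.043363210197388
```

Force is about 12 N as expected, so the tray is rising. Continuing along the arc.

```bash
python3 -m jog '[{"hand":0,"dx":-0.37,"dy":0,"dz":-5.2,"rx":0,"ry":0.022,"rz":0},{"hand":0,"dx":-0.37,"dy":0,"dz":-5.2,"rx":0,"ry":0.022,"rz":0},{"hand":0,"dx":-0.37,"dy":0,"dz":-5.2,"rx":0,"ry":0.022,"rz":0},{"hand":0,"dx":-0.37,"dy":0,"dz":-5.2,"rx":0,"ry":0.022,"rz":0},{"hand":0,"dx":-0.37,"dy":0,"dz":-5.2,"rx":0,"ry":0.022,"rz":0}]'
python3 -m jog '[{"hand":0,"dx":-0.37,"dy":0,"dz":-5.2,"rx":0,"ry":0.022,"rz":0},{"hand":0,"dx":-0.37,"dy":0,"dz":-5.2,"rx":0,"ry":0.022,"rz":0},{"hand":0,"dx":-0.37,"dy":0,"dz":-5.2,"rx":0,"ry":0.022,"rz":0},{"hand":0,"dx":-0.37,"dy":0,"dz":-5.2,"rx":0,"ry":0.022,"rz":0},{"hand":0,"dx":-0.37,"dy":0,"dz":-5.2,"rx":0,"ry":0.022,"rz":0}]'
python3 -m jog '[{"hand":0,"dx":-0.37,"dy":0,"dz":-5.2,"rx":0,"ry":0.022,"rz":0},{"hand":0,"dx":-0.37,"dy":0,"dz":-5.2,"rx":0,"ry":0.022,"rz":0},{"hand":0,"dx":-0.37,"dy":0,"dz":-5.2,"rx":0,"ry":0.022,"rz":0},{"hand":0,"dx":-0.37,"dy":0,"dz":-5.2,"rx":0,"ry":0.022,"rz":0},{"hand":0,"dx":-0.37,"dy":0,"dz":-5.2,"rx":0,"ry":0.022,"rz":0}]'
```

```text
clock: 19.97
position: [439.1, -39.7, 83.1]
ee_rot: [-0.019, 0.994, -0.002, -0.11]
contact_force: [1.6, -5.3, -10.2]
gripper_width: 9.8
clock: 20.38
position: [447.5, -39.4, 107.5]
ee_rot: [-0.019, 0.986, -0.003, -0.164]
contact_force: [-0.4, -4.9, -9.3]
gripper_width: 10.0
clock: 20.8
position: [458.4, -38.9, 130.8]
ee_rot: [-0.019, 0.976, -0.004, -0.219]
contact_force: [-0.9, -5.5, -9.9]
gripper_width: 9.8
```

```bash
python3 -m jog '[{"hand":0,"dx":-0.37,"dy":0,"dz":-5.2,"rx":0,"ry":0.022,"rz":0},{"hand":0,"dx":-0.37,"dy":0,"dz":-5.2,"rx":0,"ry":0.022,"rz":0},{"hand":0,"dx":-0.37,"dy":0,"dz":-5.2,"rx":0,"ry":0.022,"rz":0},{"hand":0,"dx":-0.37,"dy":0,"dz":-5.2,"rx":0,"ry":0.022,"rz":0},{"hand":0,"dx":0,"dy":0,"dz":0,"rx":0,"ry":0,"rz":0}]'
python3 - <<'E'
from h import *
for n in("scene","side"): 
    d=arm.get_image(n);cv2.imwrite(f"pics/{n}10.png",d["img"][:,:,::-1])
    W=pts(d);z=W[...,2];g=cv2.cvtColor(d["img"],cv2.COLOR_RGB2HSV)
    m=(g[...,2]>130)&(g[...,1]<40)&(z>10)&(z<160)&(W[...,0]>440)&(W[...,0]<655)&(W[...,1]>-170)&(W[...,1]<110)
    P=W[m];c=np.median(P,0);q=P[np.abs(P-c).max(1)<150];u,s_,vt=np.linalg.svd(q-q.mean(0),full_matrices=False);nn=vt[2]*np.sign(vt[2,2]);print(n,len(q),"normal",nn.round(3),"tilt deg",np.degrees(np.arccos(nn[2])).round(1))
s=arm.read_state();R=Ro.from_quat(s["ee_rot"]).as_matrix();print(s["clock"],s["position"].round(1),"tool z",R[:,2].round(3),s["contact_force"].round(1),s["gripper_width"])
E
```

```text
clock: 21.22
position: [469.6, -38.4, 149.2]
ee_rot: [-0.019, 0.965, -0.005, -0.262]
contact_force: [-2.3, -4.7, -3.0]
gripper_width: 9.8
scene 3980 normal [0.524 0.019 0.851] tilt deg 31.6
side 1070 normal [0.473 0.293 0.831] tilt deg 33.8
21.3167 [469.6 -38.4 149.2] tool z [-0.503 -0.021 -0.864] [ 0.2 -5.3 -4.3] 10.029944791189608
```

View pics/scene10.png

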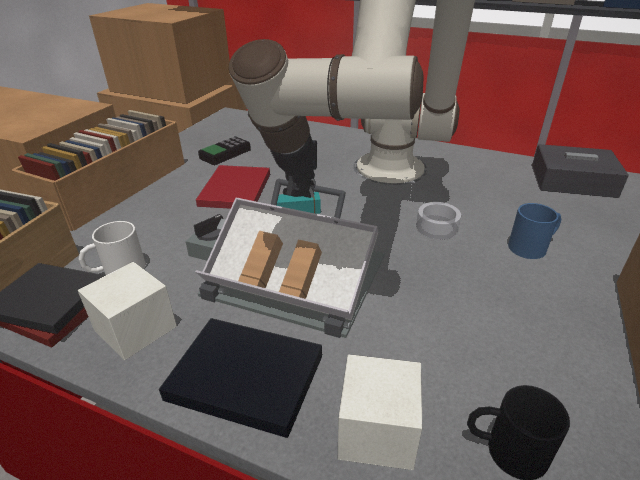

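View pics/side10.png

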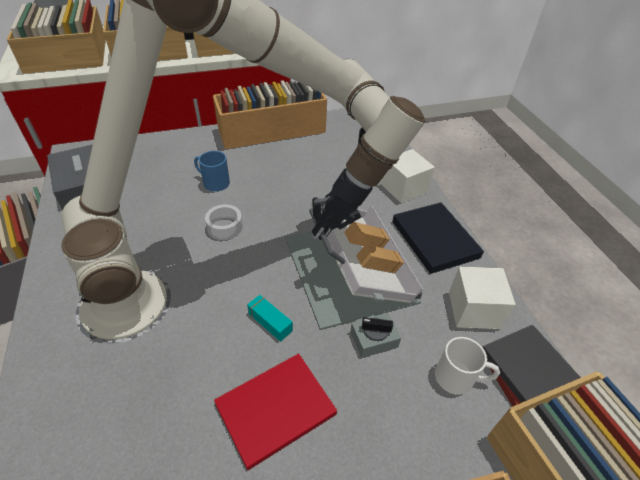

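The tray is tilted about 30° and both boxes have slid to the far wall. I'll hold for over a second.

```bash
for i in 1 2 3; do :; done
python3 -m jog '[{"hand":0,"dx":0,"dy":0,"dz":0,"rx":0,"ry":0,"rz":0},{"hand":0,"dx":0,"dy":0,"dz":0,"rx":0,"ry":0,"rz":0},{"hand":0,"dx":0,"dy":0,"dz":0,"rx":0,"ry":0,"rz":0},{"hand":0,"dx":0,"dy":0,"dz":0,"rx":0,"ry":0,"rz":0},{"hand":0,"dx":0,"dy":0,"dz":0,"rx":0,"ry":0,"rz":0}]'
python3 -m jog '[{"hand":0,"dx":0,"dy":0,"dz":0,"rx":0,"ry":0,"rz":0},{"hand":0,"dx":0,"dy":0,"dz":0,"rx":0,"ry":0,"rz":0},{"hand":0,"dx":0,"dy":0,"dz":0,"rx":0,"ry":0,"rz":0},{"hand":0,"dx":0,"dy":0,"dz":0,"rx":0,"ry":0,"rz":0},{"hand":0,"dx":0,"dy":0,"dz":0,"rx":0,"ry":0,"rz":0}]'
python3 -m jog '[{"hand":0,"dx":0,"dy":0,"dz":0,"rx":0,"ry":0,"rz":0},{"hand":0,"dx":0,"dy":0,"dz":0,"rx":0,"ry":0,"rz":0},{"hand":0,"dx":0,"dy":0,"dz":0,"rx":0,"ry":0,"rz":0},{"hand":0,"dx":0,"dy":0,"dz":0,"rx":0,"ry":0,"rz":0},{"hand":0,"dx":0,"dy":0,"dz":0,"rx":0,"ry":0,"rz":0}]'
python3 - <<'E'
from h import *
d=arm.get_image("scene");cv2.imwrite("pics/scene11.png",cv2.resize(d["img"][180:340,180:400,::-1],(770,560),interpolation=2))
d=arm.get_image("wrist");cv2.imwrite("pics/w11.png",d["img"][:,:,::-1])
E
```

```text
clock: 21.73
position: [469.8, -38.4, 149.4]
ee_rot: [-0.019, 0.965, -0.006, -0.26]
contact_force: [-0.4, -5.9, -4.9]
gripper_width: 10.2
clock: 22.15
position: [469.8, -38.4, 149.4]
ee_rot: [-0.019, 0.965, -0.006, -0.26]
contact_force: [-1.0, -5.7, -4.9]
gripper_width: 10.0
clock: 22.57
position: [469.8, -38.4, 149.4]
ee_rot: [-0.019, 0.965, -0.006, -0.26]
contact_force: [-0.1, -5.5, -4.1]
gripper_width: 10.4
```

View pics/scene11.png

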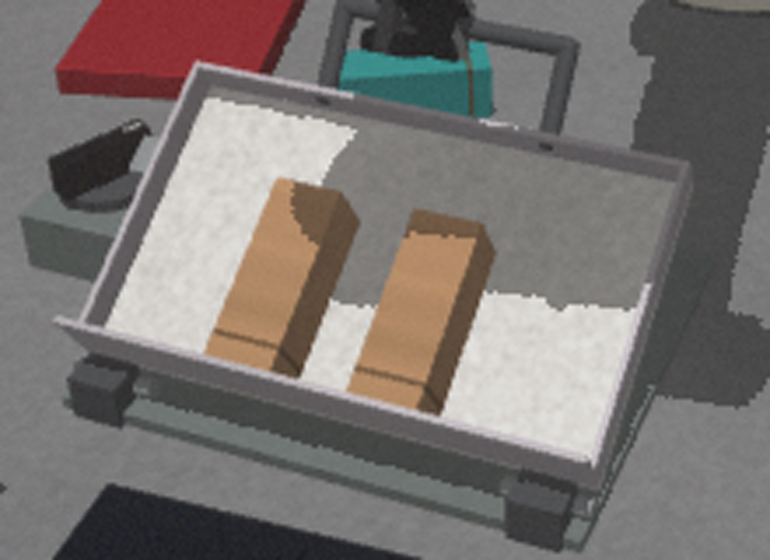

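View pics/w11.png

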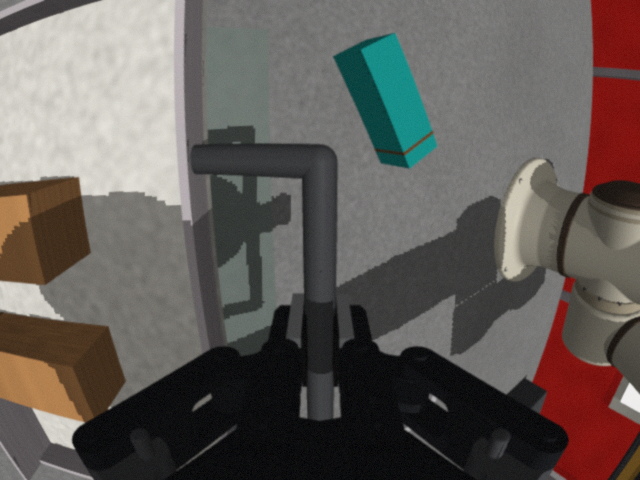

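Both boxes rest against the wall. Lowering along the same arc.

```bash
python3 -m jog '[{"hand":0,"dx":0.25,"dy":0,"dz":5.2,"rx":0,"ry":-0.022,"rz":0},{"hand":0,"dx":0.25,"dy":0,"dz":5.2,"rx":0,"ry":-0.022,"rz":0},{"hand":0,"dx":0.25,"dy":0,"dz":5.2,"rx":0,"ry":-0.022,"rz":0},{"hand":0,"dx":0.25,"dy":0,"dz":5.2,"rx":0,"ry":-0.022,"rz":0},{"hand":0,"dx":0.25,"dy":0,"dz":5.2,"rx":0,"ry":-0.022,"rz":0}]'
python3 -m jog '[{"hand":0,"dx":0.25,"dy":0,"dz":5.2,"rx":0,"ry":-0.022,"rz":0},{"hand":0,"dx":0.25,"dy":0,"dz":5.2,"rx":0,"ry":-0.022,"rz":0},{"hand":0,"dx":0.25,"dy":0,"dz":5.2,"rx":0,"ry":-0.022,"rz":0},{"hand":0,"dx":0.25,"dy":0,"dz":5.2,"rx":0,"ry":-0.022,"rz":0},{"hand":0,"dx":0.25,"dy":0,"dz":5.2,"rx":0,"ry":-0.022,"rz":0}]'
python3 -m jog '[{"hand":0,"dx":0.25,"dy":0,"dz":5.2,"rx":0,"ry":-0.022,"rz":0},{"hand":0,"dx":0.25,"dy":0,"dz":5.2,"rx":0,"ry":-0.022,"rz":0},{"hand":0,"dx":0.25,"dy":0,"dz":5.2,"rx":0,"ry":-0.022,"rz":0},{"hand":0,"dx":0.25,"dy":0,"dz":5.2,"rx":0,"ry":-0.022,"rz":0},{"hand":0,"dx":0.25,"dy":0,"dz":5.2,"rx":0,"ry":-0.022,"rz":0}]'
python3 -m jog '[{"hand":0,"dx":0.25,"dy":0,"dz":5.2,"rx":0,"ry":-0.022,"rz":0},{"hand":0,"dx":0.25,"dy":0,"dz":5.2,"rx":0,"ry":-0.022,"rz":0},{"hand":0,"dx":0.25,"dy":0,"dz":5.2,"rx":0,"ry":-0.022,"rz":0},{"hand":0,"dx":0.25,"dy":0,"dz":5.2,"rx":0,"ry":-0.022,"rz":0},{"hand":0,"dx":0.25,"dy":0,"dz":5.2,"rx":0,"ry":-0.022,"rz":0}]'
python3 -m jog '[{"hand":0,"dx":0.25,"dy":0,"dz":5.2,"rx":0,"ry":-0.022,"rz":0},{"hand":0,"dx":0.25,"dy":0,"dz":5.2,"rx":0,"ry":-0.022,"rz":0},{"hand":0,"dx":0.25,"dy":0,"dz":5.2,"rx":0,"ry":-0.022,"rz":0},{"hand":0,"dx":0.25,"dy":0,"dz":4,"rx":0,"ry":-0.022,"rz":0},{"hand":0,"dx":0,"dy":0,"dz":0,"rx":0,"ry":0,"rz":0}]'
python3 - <<'E'
from h import *
plan([430.5,-40,31],2.3)
E
```

```text
clock: 23.08
position: [457.2, -39.0, 127.9]
ee_rot: [-0.02, 0.979, -0.005, -0.205]
contact_force: [0.5, -5.7, -0.1]
gripper_width: 9.8
clock: 23.5
position: [446.5, -39.4, 104.2]
ee_rot: [-0.02, 0.988, -0.004, -0.151]
contact_force: [-0.5, -5.8, 1.0]
gripper_width: 9.9
clock: 23.92
position: [438.3, -39.7, 79.4]
ee_rot: [-0.02, 0.995, -0.003, -0.097]
contact_force: [-0.2, -6.9, 0.3]
gripper_width: 9.9
clock: 24.33
position: [432.9, -39.9, 53.7]
ee_rot: [-0.02, 0.999, -0.001, -0.042]
contact_force: [0.7, -7.8, -0.4]
gripper_width: 10.1
clock: 24.75
position: [430.7, -40.0, 33.7]
ee_rot: [-0.02, 1.0, -0.0, 0.002]
contact_force: [3.5, -10.6, -6.0]
gripper_width: 10.1
t 24.75 pos [430.7 -40.   33.7] yaw -177.68 tilt z [ 0.003 -0.    -1.   ] w 10.1 F [  3.5 -10.6  -6. ]
alt turn deg -0.02  rz total rad 0.0003
shift tool total [ 0.2 -0.   2.7] len 2.7 rows 1 per row [ 0.2 -0.   2.7]
```

```bash
python3 -m jog '[{"hand":0,"dx":0,"dy":0,"dz":1.5,"rx":0,"ry":0,"rz":0},{"hand":0,"dx":0,"dy":0,"dz":0,"rx":0,"ry":0,"rz":0},{"hand":36,"dx":0,"dy":0,"dz":0,"rx":0,"ry":0,"rz":0},{"hand":36,"dx":0,"dy":0,"dz":0,"rx":0,"ry":0,"rz":0},{"hand":36,"dx":0,"dy":0,"dz":0,"rx":0,"ry":0,"rz":0}]'
python3 -m jog '[{"hand":36,"dx":0,"dy":0,"dz":-15,"rx":0,"ry":0,"rz":0},{"hand":36,"dx":0,"dy":0,"dz":-30,"rx":0,"ry":0,"rz":0},{"hand":36,"dx":0,"dy":0,"dz":-40,"rx":0,"ry":0,"rz":0},{"hand":36,"dx":0,"dy":0,"dz":-30,"rx":0,"ry":0,"rz":0},{"hand":45,"dx":0,"dy":0,"dz":0,"rx":0,"ry":0,"rz":0}]'
python3 - <<'E'
from h import *
for n in("scene","side"): 
    d=arm.get_image(n);print(n);boxes(d);knob(d);cv2.imwrite(f"pics/{n}12.png",d["img"][:,:,::-1])
    W=pts(d);x,y,z=W[...,0],W[...,1],W[...,2];m=(z>47)&(z<62)&(x<452)&(x>380)&(y>-100)&(y<25)&(d["depth"]>0);print("bar z",np.median(z[m]),m.sum())
plan([552,-247.5,150],67.7)
E
```

```text
clock: 25.17
position: [431.6, -38.5, 32.6]
ee_rot: [-0.02, 1.0, 0.001, 0.002]
contact_force: [0.2, -0.8, 1.1]
gripper_width: 35.8
clock: 25.58
position: [435.3, -37.9, 153.3]
ee_rot: [-0.021, 1.0, 0.001, 0.008]
contact_force: [0.7, 0.7, -0.4]
gripper_width: 44.9
scene
comp [0, 102, 86, 53, 3013] top z 49.6 rect [  268.9 -1247.5] [415.  237.7] 89.9 2003
comp [0, 140, 184, 151, 4818] top z 72.2 rect [ 549.2 -571.8] [641.8  86.7] 8.9 670
comp [246, 243, 41, 37, 820] top z 59.1 rect [603.5 -75.1] [103.9  41.7] 2.5 642
comp [286, 252, 39, 38, 792] top z 59.0 rect [599.8   8.9] [105.3  40.5] 2.4 699
comp [618, 255, 22, 134, 1474] top z 69.2 rect [396.3 584.1] [136.6   2.7] 2.9 141
knob (array([ 553.8, -246. ]), array([66.1, 17.6]), -21.9) 216 angle rad 1.148
bar z 53.1422779823967 259
side
comp [228, 41, 39, 12, 296] top z 72.7 rect [ 516.  1244.8] [163.2  17.2] 1.6 70
comp [216, 114, 62, 34, 956] top z 71.5 rect [369.8 603.6] [192.4  89. ] -34.4 111
comp [338, 231, 44, 28, 858] top z 59.1 rect [602.6   5.5] [111.7  41.4] 2.7 468
comp [349, 253, 47, 30, 946] top z 59.6 rect [606.8 -77.2] [110.9  42.8] 2.1 529
comp [488, 421, 49, 59, 1088] top z 72.4 rect [ 692.7 -562. ] [102.8   5.4] -85.8 137
knob (array([ 550.4, -250.6]), array([64.6, 16.8]), -21.0) 220 angle rad 1.164
bar z 54.15999804887408 195
t 25.68 pos [431.6 -38.4 148.4] yaw -177.69 tilt z [ 0.005  0.002 -1.   ] w 44.7 F [-0.8  0.1 -0.3]
alt turn deg 65.39  rz total rad -1.1413
shift tool total [ 147.8 -190.8   -1.6] len 241.3 rows 6 per row [ 24.63 -31.79  -0.27]
```

View pics/scene12.png

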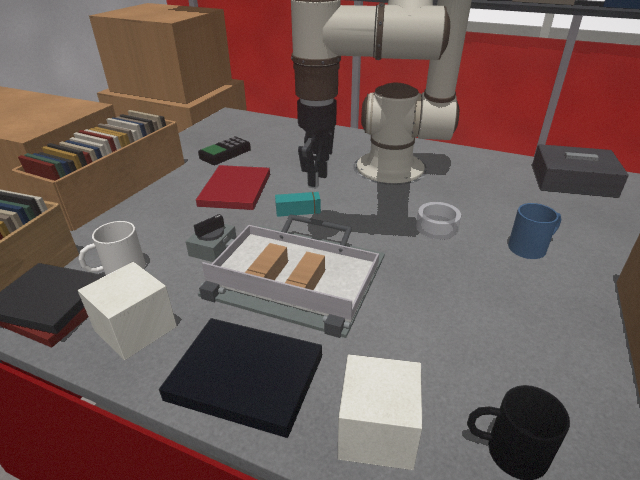

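Tray level, both boxes against the far wall (x≈604, as predicted). Now to the knob, at about 1.155 rad.

```bash
python3 -m jog '[{"hand":45,"dx":0,"dy":0,"dz":0,"rx":0,"ry":0,"rz":-0.12},{"hand":45,"dx":0,"dy":0,"dz":0,"rx":0,"ry":0,"rz":-0.12},{"hand":45,"dx":0,"dy":0,"dz":0,"rx":0,"ry":0,"rz":-0.12},{"hand":45,"dx":0,"dy":0,"dz":0,"rx":0,"ry":0,"rz":-0.12},{"hand":45,"dx":0,"dy":0,"dz":0,"rx":0,"ry":0,"rz":-0.12}]'
python3 -m jog '[{"hand":45,"dx":0,"dy":0,"dz":0,"rx":0,"ry":0,"rz":-0.12},{"hand":45,"dx":0,"dy":0,"dz":0,"rx":0,"ry":0,"rz":-0.12},{"hand":45,"dx":0,"dy":0,"dz":0,"rx":0,"ry":0,"rz":-0.12},{"hand":45,"dx":0,"dy":0,"dz":0,"rx":0,"ry":0,"rz":-0.12},{"hand":45,"dx":0,"dy":0,"dz":0,"rx":0,"ry":0,"rz":-0.075}]'
python3 - <<'E'
from h import *
plan([550.6,-248,135],68.5)
E
```

```text
clock: 26.1
position: [429.7, -39.0, 145.3]
ee_rot: [-0.317, 0.948, 0.0, -0.001]
contact_force: [-0.5, 0.1, -0.8]
gripper_width: 45.4
clock: 26.52
position: [429.7, -39.0, 145.3]
ee_rot: [-0.565, 0.825, 0.001, -0.001]
contact_force: [0.2, -0.4, -0.0]
gripper_width: 45.5
t 26.52 pos [429.7 -39.  145.3] yaw -111.23 tilt z [-0.003 -0.    -1.   ] w 45.5 F [ 0.2 -0.4 -0. ]
alt turn deg -0.27  rz total rad 0.0047
shift tool total [ 150.2 -189.1   10.3] len 241.7 rows 6 per row [ 25.03 -31.51   1.71]
```

```bash
python3 -m jog '[{"hand":45,"dx":25,"dy":-31.5,"dz":0,"rx":0,"ry":0,"rz":0.005},{"hand":45,"dx":25,"dy":-31.5,"dz":0,"rx":0,"ry":0,"rz":0},{"hand":45,"dx":25,"dy":-31.5,"dz":0,"rx":0,"ry":0,"rz":0},{"hand":45,"dx":25,"dy":-31.5,"dz":0,"rx":0,"ry":0,"rz":0},{"hand":45,"dx":25,"dy":-31.5,"dz":0,"rx":0,"ry":0,"rz":0}]'
python3 -m jog '[{"hand":45,"dx":25,"dy":-31.5,"dz":0,"rx":0,"ry":0,"rz":0},{"hand":45,"dx":0,"dy":0,"dz":0,"rx":0,"ry":0,"rz":0},{"hand":45,"dx":0,"dy":0,"dz":0,"rx":0,"ry":0,"rz":0},{"hand":45,"dx":0,"dy":0,"dz":0,"rx":0,"ry":0,"rz":0},{"hand":45,"dx":0,"dy":0,"dz":0,"rx":0,"ry":0,"rz":0}]'
python3 - <<'E'
from h import *
s=arm.read_state();d=arm.get_image("wrist");cv2.imwrite("pics/w13.png",d["img"][:,:,::-1])
plan([550.6,-248,57],68.5)
E
```

```text
clock: 26.93
position: [530.5, -214.9, 144.9]
ee_rot: [-0.561, 0.828, 0.001, -0.001]
contact_force: [1.0, 0.8, -0.4]
gripper_width: 45.2
clock: 27.35
position: [549.6, -247.5, 145.8]
ee_rot: [-0.561, 0.828, 0.001, -0.001]
contact_force: [-0.1, 0.1, 0.2]
gripper_width: 44.8
t 27.4 pos [ 549.8 -247.3  146.3] yaw -111.74 tilt z [-0.001  0.    -1.   ] w 45.2 F [1.1 0.2 0.8]
alt turn deg 0.24  rz total rad -0.0043
shift tool total [ 0.3 -1.  89.3] len 89.3 rows 3 per row [ 0.11 -0.32 29.77]
```

View pics/w13.png

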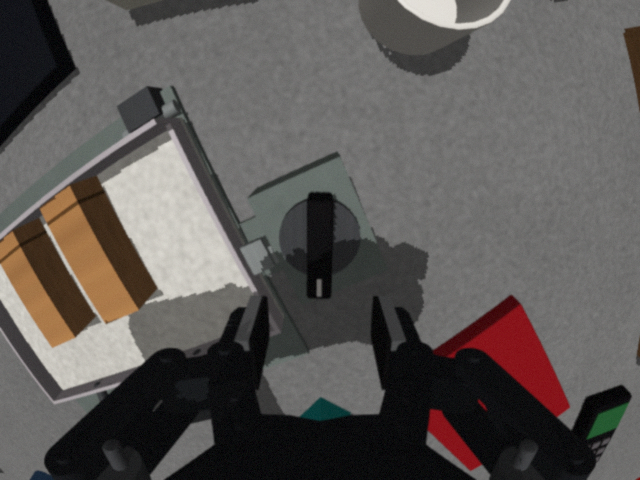

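```bash
python3 -m jog '[{"hand":45,"dx":0,"dy":-0.5,"dz":35,"rx":0,"ry":0,"rz":0},{"hand":45,"dx":0,"dy":0,"dz":28,"rx":0,"ry":0,"rz":0},{"hand":45,"dx":0,"dy":0,"dz":17,"rx":0,"ry":0,"rz":0},{"hand":45,"dx":0,"dy":0,"dz":8,"rx":0,"ry":0,"rz":0},{"hand":45,"dx":0,"dy":0,"dz":0,"rx":0,"ry":0,"rz":0}]'
python3 -m jog '[{"hand":5,"dx":0,"dy":0,"dz":0,"rx":0,"ry":0,"rz":0},{"hand":5,"dx":0,"dy":0,"dz":0,"rx":0,"ry":0,"rz":0},{"hand":5,"dx":0,"dy":0,"dz":0,"rx":0,"ry":0,"rz":0},{"hand":5,"dx":0,"dy":0,"dz":0,"rx":0,"ry":0,"rz":0},{"hand":5,"dx":0,"dy":0,"dz":0,"rx":0,"ry":0,"rz":0}]'
python3 -m jog '[{"hand":5,"dx":0,"dy":0,"dz":0,"rx":0,"ry":0,"rz":0.07},{"hand":5,"dx":0,"dy":0,"dz":0,"rx":0,"ry":0,"rz":0.07},{"hand":5,"dx":0,"dy":0,"dz":0,"rx":0,"ry":0,"rz":0.07},{"hand":5,"dx":0,"dy":0,"dz":0,"rx":0,"ry":0,"rz":0.07},{"hand":5,"dx":0,"dy":0,"dz":0,"rx":0,"ry":0,"rz":0.07}]'
python3 -m jog '[{"hand":5,"dx":0,"dy":0,"dz":0,"rx":0,"ry":0,"rz":0.07},{"hand":5,"dx":0,"dy":0,"dz":0,"rx":0,"ry":0,"rz":0.07},{"hand":5,"dx":0,"dy":0,"dz":0,"rx":0,"ry":0,"rz":0.07},{"hand":5,"dx":0,"dy":0,"dz":0,"rx":0,"ry":0,"rz":0.07},{"hand":5,"dx":0,"dy":0,"dz":0,"rx":0,"ry":0,"rz":0.07}]'
python3 -m jog '[{"hand":5,"dx":0,"dy":0,"dz":0,"rx":0,"ry":0,"rz":0.07},{"hand":5,"dx":0,"dy":0,"dz":0,"rx":0,"ry":0,"rz":0.07},{"hand":5,"dx":0,"dy":0,"dz":0,"rx":0,"ry":0,"rz":0.07},{"hand":5,"dx":0,"dy":0,"dz":0,"rx":0,"ry":0,"rz":0.07},{"hand":5,"dx":0,"dy":0,"dz":0,"rx":0,"ry":0,"rz":0.07}]'
python3 -m jog '[{"hand":5,"dx":0,"dy":0,"dz":0,"rx":0,"ry":0,"rz":0.05},{"hand":5,"dx":0,"dy":0,"dz":0,"rx":0,"ry":0,"rz":0},{"hand":5,"dx":0,"dy":0,"dz":0,"rx":0,"ry":0,"rz":0}]'
python3 - <<'E'
from h import *
plan([550,-248,57],5.7);print(arm.read_state()["wrist_torque"])
E
```

```text
clock: 27.82
position: [549.6, -247.5, 57.1]
ee_rot: [-0.561, 0.828, 0.001, -0.001]
contact_force: [-0.4, 0.3, 0.1]
gripper_width: 45.1
clock: 28.23
position: [552.3, -248.4, 60.7]
ee_rot: [-0.561, 0.828, -0.001, 0.001]
contact_force: [0.1, 5.1, 6.4]
gripper_width: 14.0
clock: 28.65
position: [552.0, -248.9, 60.7]
ee_rot: [-0.407, 0.913, -0.001, 0.001]
contact_force: [-1.2, 2.3, 6.4]
gripper_width: 14.3
clock: 29.07
position: [551.5, -249.2, 60.7]
ee_rot: [-0.241, 0.97, -0.001, 0.001]
contact_force: [-1.6, 1.2, 6.7]
gripper_width: 14.3
clock: 29.48
position: [550.9, -249.4, 60.7]
ee_rot: [-0.068, 0.998, -0.001, 0.0]
contact_force: [-3.7, 0.5, 7.3]
gripper_width: 14.4
clock: 29.73
position: [550.8, -249.4, 60.7]
ee_rot: [-0.045, 0.999, -0.001, 0.0]
contact_force: [-2.2, 1.0, 6.8]
gripper_width: 14.3
t 29.73 pos [ 550.8 -249.4   60.7] yaw -174.83 tilt z [ 0.001 -0.001 -1.   ] w 14.3 F [-2.2  1.   6.8]
alt turn deg 0.53  rz total rad -0.0092
shift tool total [0.7 1.5 3.7] len 4.0 rows 1 per row [0.67 1.47 3.7 ]
[0.06628135 0.88436104 0.05164974]
```

Turned back 63°. Release, retreat and check everything.

```bash
python3 -m jog '[{"hand":45,"dx":0,"dy":0,"dz":0,"rx":0,"ry":0,"rz":0},{"hand":45,"dx":0,"dy":0,"dz":0,"rx":0,"ry":0,"rz":0},{"hand":45,"dx":0,"dy":0,"dz":0,"rx":0,"ry":0,"rz":0},{"hand":45,"dx":0,"dy":0,"dz":-20,"rx":0,"ry":0,"rz":0},{"hand":45,"dx":0,"dy":0,"dz":-35,"rx":0,"ry":0,"rz":0}]'
python3 -m jog '[{"hand":45,"dx":0,"dy":0,"dz":-40,"rx":0,"ry":0,"rz":0},{"hand":45,"dx":0,"dy":0,"dz":-40,"rx":0,"ry":0,"rz":0},{"hand":45,"dx":0,"dy":0,"dz":0,"rx":0,"ry":0,"rz":0},{"hand":45,"dx":0,"dy":0,"dz":0,"rx":0,"ry":0,"rz":0},{"hand":45,"dx":0,"dy":0,"dz":0,"rx":0,"ry":0,"rz":0}]'
python3 - <<'E'
from h import *
for n in("scene","side"): 
    d=arm.get_image(n);print(n);boxes(d);knob(d);cv2.imwrite(f"pics/{n}14.png",d["img"][:,:,::-1])
    W=pts(d);x,y,z=W[...,0],W[...,1],W[...,2];m=(z>47)&(z<62)&(x<452)&(x>380)&(y>-100)&(y<25)&(d["depth"]>0);print("bar z",np.median(z[m]),m.sum())
d=arm.get_image("wrist");cv2.imwrite("pics/w14.png",d["img"][:,:,::-1])
E
```

```text
clock: 30.15
position: [548.0, -247.9, 109.7]
ee_rot: [-0.045, 0.999, 0.002, -0.005]
contact_force: [1.5, -0.8, 0.2]
gripper_width: 45.2
clock: 30.57
position: [550.6, -248.4, 193.2]
ee_rot: [-0.045, 0.999, 0.0, -0.0]
contact_force: [-0.3, 0.8, -1.0]
gripper_width: 45.2
scene
comp [0, 102, 86, 54, 3006] top z 49.8 rect [  267.9 -1245.7] [417.2 235.1] -89.9 1998
comp [0, 146, 183, 145, 4647] top z 72.2 rect [ 573.6 -570.7] [598.8  87.9] 10.0 636
comp [246, 243, 42, 37, 883] top z 58.8 rect [603.2 -75.2] [105.9  41. ] 2.3 653
comp [286, 252, 39, 37, 843] top z 59.0 rect [600.1   9.2] [108.9  40.3] 2.3 698
comp [618, 255, 22, 134, 1472] top z 68.5 rect [397.8 584.8] [134.7   2.7] 3.3 146
knob (array([ 552.6, -247.8]), array([66.5, 18. ]), -83.9) 214 angle rad 0.066
bar z 53.15403222003866 265
side
comp [161, 48, 26, 12, 234] top z 72.6 rect [ 199.2 1244.5] [95.2 20. ] 7.1 46
comp [216, 113, 110, 35, 1887] top z 71.6 rect [487.1 593.9] [378.4 106.4] -13.6 249
comp [338, 231, 38, 28, 745] top z 59.4 rect [600.8   5.8] [107.3  42.1] 2.4 416
comp [349, 261, 15, 22, 210] top z 59.2 rect [559.1 -79.7] [39.6 18.3] 83.9 85
comp [488, 422, 49, 58, 1067] top z 72.0 rect [ 691.9 -562.3] [102.5   5.4] -85.3 148
knob (array([ 550.7, -252.1]), array([63. , 16.4]), -85.4) 218 angle rad 0.04
bar z 54.34049287961168 196
```

View pics/w14.png

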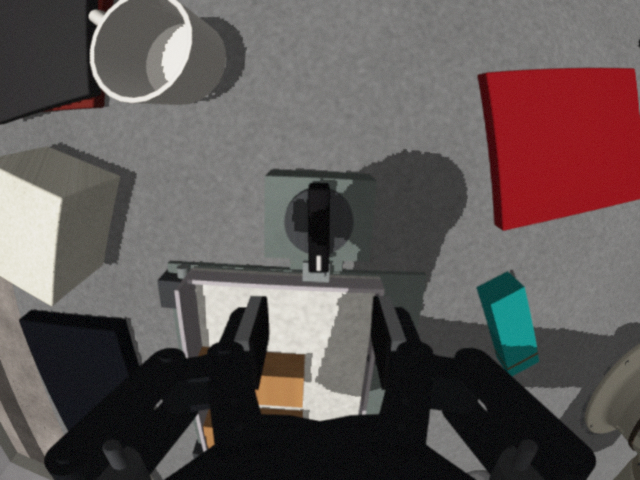

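View pics/scene14.png

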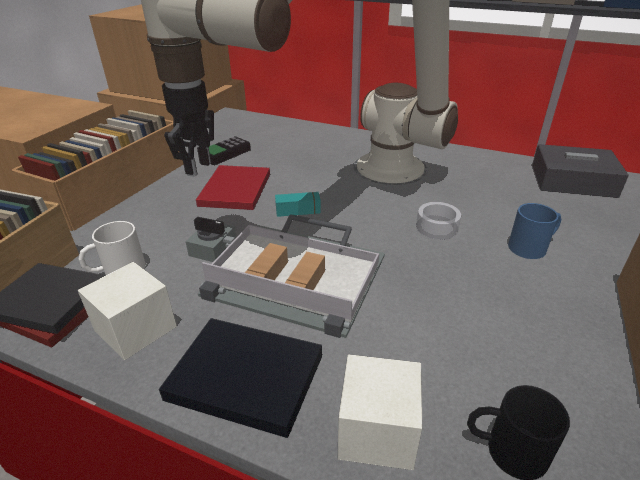

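Knob at 0.05 rad (locked), tray level, and both boxes (267,260) and (306,270) at the far wall. Mugs and books are unmoved.

```bash
python3 -c "
from bench import arm
print(arm.job_done())"
```

```text
the job is handed in; nothing more can be done
None
```

The job is done and handed in at about 31 s on the robot's clock, in the order you asked.

**What I did**
- The cameras showed two plain brown boxes. I laid both flat in the locked tray, side by side with their ends towards the far wall, and left the turquoise one alone.
- I turned the knob anticlockwise to released. The cameras read 1.11 rad just after, and about 1.15 rad later.
- I lifted the tray by its bar to about 30° and held it for about 1.4 s. Both boxes slid to the far wall.
- I lowered the tray level and turned the knob back to locked.

**Last checks**
- **Knob:** the two cameras read 0.07 and 0.04 rad, both within locked.
- **Tray:** the bar's top surface reads 53–54 mm, the same as before the lift, so the tray is level.
- **Boxes:** their tops are at 59 mm, lying flat. Their centres are at about x = 600–607 mm, against the 604 mm expected when touching the wall.
- **Mugs and books:** they look unmoved in the final pictures. I judged that by eye and did not measure it.

**Disagreements**
- The two cameras differed by 3–4 mm on box positions.
- In the final side view the arm partly hid one box, so that box's last position comes from the scene camera only.
- The tilt readings were 31.6° (scene), 33.8° (side, partly hidden so less reliable) and about 30° from the tool.

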